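# Slide the flat gauge home under the bridge

### The arm

A 7-joint arm with a two-finger parallel gripper is mounted at the origin on the work surface. World frame = base frame: x ahead of the robot, y to its left, z up, the work surface at z = 0. Lengths are in m, angles in rad, forces in N, time in s.
With the tool pointing down it reaches from about 0.4 to 0.85 m from the base axis. Payload 4.5 kg.
Tool frame: the origin (TCP) lies midway between the tips of the shut fingers; the grasp point (between the pads) lies 19 mm behind it; z points along the fingers, y is the direction in which the jaws open and shut (so a half turn about z gives the same grasp; the last joint's range is limited). The gripper opens to 88 mm and grips with 3 to 60 N. Pads are 18 mm wide; open, the fingers measure 123 mm over their backs; the gripper's body (75 mm by 187 mm) begins 45 mm behind the grasp point.
Start: joints at [1.222, 0.689, -0.195, 1.565, 0.157, 0.902, -0.215], TCP at [0.233, -0.58, 0.239] pointing down, gripper open.
Joint ranges: [-3.01, 3.01], [-0.46, 2.08], [-1.47, 1.51], [0.13, 2.56], [-1, 4.14], [0.04, 2.09], [-2.66, 2.66]. Speed limits (rad/s): [2.57, 2.57, 3.14, 3.14, 3.14, 3.14, 3.14].

### API

Orientations are given as a unit quaternion [x, y, z, w].
In Python, from plant import get_state, snapshot, finish_job, regions_of gives the robot as it stands.
- The arm moves only by the tool send_rows, never from a script. Its argument "series" is a list of rows, each an object of numbers: "grip": the opening, from 0 (shut) to 1 (fully open); "dx", "dy", "dz": the shift along the tool's x, y, z in mm; "turn": the turn about the tool's z in rad. A call has 1 to 20 rows; each row shifts and turns the commanded pose from where the row before left it, along the tool's axes as they then stand; what a row does not reach is not made up. A row lasts 1/10 s, in which the tool goes at most 50 mm and 8.59 degrees, less where a joint would pass 70% of its speed; a pose out of reach is approached as far as the arm can. A call is refused whole if a number of a shift passes 50 or a number of a turn 0.15, either way. A call with a gripper value outside its range is refused whole. The fingers move at their own pace and stop on an object; "force" is the grip in N (left out, the last holds). Time passes only in rows, so rows that do not move let the fingers close. It gives the time, the measured TCP pose, the force and the opening at its end, in the units of the state.
- get_state(): the state, without advancing time (a new reading comes with each control period).
- snapshot(name): name is "side" or "top"; returns a dict with "img" (480x640x3 uint8, red, green, blue), "depth" (480x640 float32, m along the optical axis (not along the pixel's ray), 0 where there is no reading), "fov_y" (degrees; the focal length in pixels is half the picture's height over the tangent of half this angle, whatever the lens; pixels are square), "cx", "cy" (the principal point, pixels), "k1" (the pictures are not rectified: a ray, as slopes to the right and down, at radius r is drawn at 1 + k1 r^2 times it, then the intrinsics apply), "R" (3x3) and "t" (3): a world point X has camera coordinates R X + t. Camera axes: x right, y down, z forward; pixel columns grow to the right and rows downward; lengths in m; the calibration is good to about 2 mm. A picture is of the moment at which its call begins.
- finish_job(): hands the job in, once; it reports no verdict.
Trained networks look in a picture, given as the dict that the camera call returned (one of the last four; its "shot" number tells which), for a name from the list of things; names that differ only in an ending like _2 or _b are one class to them, and where a whole thing is asked for, a point or a joint stands for the part that bears it (a point fixed in the world has none). Each returns a list of dicts, best first, with "score" (0 to 1); they miss things now and then, are a little off and sometimes report something else, mostly with a low value. They report only what shows in the picture. A call takes as long as a camera call. They do not tell look-alikes from the thing itself.
- regions_of(picture, target): "pixels" (480x640 bool, what is visible of it) and "extent" ([left, top, right, bottom] in pixels, round what is visible of it).
The state is a dict: "clock": time; "q": joint angles; "qd": joint speeds; "joint_torque": joint torques, N m; "tool_pos": TCP position; "eef_rot": TCP orientation; "contact_force": force on the tool from outside, world axes, zero at the start; "moment": the same for the moment, N m; "opening": opening from 0.0 (shut) to 1.0 (fully open).
Only numpy, scipy, OpenCV 4.12 (cv2) and the standard library are available. Lean on these libraries where they do the work, as an engineer would, in place of code of your own. Each camera call takes 0.05 s, during which the arm holds its last target.

### The job

Push the flat steel gauge along the bench with your fingertips, slim end first, through the low opening under the metal bridge until its upright heel rests flush against the bridge, then take the hand away. Only push it, and gently: do not grip, lift or tip it, and leave the loupe, jar and screwdriver where they are.

Things in the scene. Friction and masses are not known exactly. Their poses are not given: they have to be found in the camera images.
- gauge: Loose flat steel gauge: straight-sided plate 112 mm long (x), 44 wide (y), 10 thick, with an upright heel across its rear end, 12 mm long, full width, 27 mm tall. 0.3 to 0.6 kg; slides with ordinary friction, stays where left. Origin: centre of the underside, on the bench; +x points from heel to slim nose, z up; heel's rear face at x = -56 mm. Starts before the bridge, turned and off to one side.
- nose (a point): Middle of the gauge's front edge, on its underside (gauge x = +56 mm).
- heel_left (a point): Point on the heel's front face, 18 mm to the +y side of the gauge's middle, 18 mm above its underside (gauge x = -44 mm).
- heel_right (a point): The same point 18 mm to the -y side.
- bridge: Low aluminium bridge fixed to the bench, 40 mm deep (x), 96 wide (y), 30 tall. The opening runs straight through along x, 60 mm wide, 13 high from the bench: the plate passes, the heel cannot. A knurled screw juts 41 mm from its -y end. Origin: on the bench, mid-opening; +x is the way the gauge goes in; entry face x = -20 mm. Gauge home: its origin is at x = +24 mm here.
- mouth (a point): Middle of the opening's entry side, at bench level (bridge x = -20 mm).
- loupe: Loose bystander: black watchmaker's eyeglass loupe standing upright, 35 mm across, 44 mm tall, beside the bridge. Origin: centre of its underside.
- jar: Loose bystander: small glass jar with metal lid, 42 mm across, 48 mm tall, beyond the bridge and to one side. Origin: centre of its underside.
- driver: Loose bystander: screwdriver 130 mm long lying on the bench along the lane on the bridge's -y side, 145 to 170 mm from the lane's middle. Origin: under its middle.
Things that resemble listed ones, but are neither listed nor needed, are in the scene too. What is shaped like the gauge but blue is not meant.

How it is judged:
By the outcome, as a careful person would: the job done as asked, in the order asked, and still so for the second after the job is handed in, with the robot touching nothing.
It also fails if it takes over 54 s, if anything falls off the work surface, if the arm or the gripper's body presses on something with over 40 N, if the wrist force passes 120 N, or if a joint passes its speed limit or range.

## Working session

There is one attempt and no reset: what is moved stays moved. The work goes in short steps, Python scripts to look and compute and a tool call to move; the robot and the scene stay as the last step left them, time stands still between calls to the robot, and variables do not carry over. Pictures are saved under pics/ and viewed, and the job is handed in when it is done.

Besides the shell and the picture viewer there is one more tool, called by a JSON object that holds its "name" and its "arguments". send_rows: Moves the arm, as the interface text tells. Its arguments: {"type":"object","properties":{"series":{"type":"array","items":{"type":"object","properties":{"grip":{"type":"number"},"dx":{"type":"number"},"dy":{"type":"number"},"dz":{"type":"number"},"turn":{"type":"number"}}}},"force":{"type":"number"}},"required":["series"]}

```bash
mkdir -p pics; ls; cat > h.py <<'E'
import numpy as np, cv2, pickle
from plant import get_state, snapshot, finish_job, regions_of
def save(n,im): cv2.imwrite('pics/'+n,im[...,::-1])
def K(s):
    f=240/np.tan(np.radians(s['fov_y'])/2); return f
def backproj(s,u,v,d):
    f=K(s); x=(np.asarray(u,float)-s['cx'])/f; y=(np.asarray(v,float)-s['cy'])/f
    a,b=x.copy(),y.copy()
    for _ in range(20):
        q=1+s['k1']*(a*a+b*b); a=x/q;b=y/q
    c=np.stack([a*d,b*d,d*np.ones_like(a)],-1)
    return (c-np.array(s['t']))@np.array(s['R'])
def ray_z(s,u,v,z):
    R=np.array(s['R']);c=-R.T@np.array(s['t'])
    p=backproj(s,u,v,1.0)-c
    return c+p*((z-c[2])/p[...,2])[...,None]
def proj(s,X):
    c=np.asarray(X,float)@np.array(s['R']).T+np.array(s['t'])
    a=c[...,0]/c[...,2];b=c[...,1]/c[...,2];q=1+s['k1']*(a*a+b*b);f=K(s)
    return np.stack([a*q*f+s['cx'],b*q*f+s['cy']],-1)
E
python3 - <<'E'
from h import *
print(get_state())
for n in('top','side'):
    s=snapshot(n); save(n+'0.png',s['img']); pickle.dump(s,open(n+'0.pkl','wb'))
    print({k:v for k,v in s.items() if k not in('img','depth')})
    for t in('gauge','bridge','loupe','jar','driver'):
        for r in regions_of(s,t): print(n,t,round(r['score'],2),r['extent'],r['pixels'].sum())
E
```

```text
pics
{'clock': 0.0, 'q': array([ 1.22177494,  0.6899593 , -0.1945312 ,  1.56635707,  0.15730778,
        0.90247544, -0.21505772]), 'qd': array([-0.0010836 ,  0.00028269, -0.00051483,  0.00206796, -0.00044888,
       -0.00011471,  0.00019141]), 'joint_torque': array([-1.74560391e-04, -5.27550709e+01, -1.26711946e+00, -1.53421658e+01,
       -5.27028262e-02,  6.62860766e-03,  1.70179605e-04]), 'tool_pos': array([ 0.23318776, -0.57918878,  0.23792239]), 'eef_rot': array([ 9.81722507e-01,  1.90315799e-01, -2.33339287e-04, -8.72142804e-04]), 'contact_force': array([-0.56008243, -0.27736297, -0.17398938]), 'moment': array([ 0.01825748,  0.02243546, -0.00252422]), 'opening': 0.9968001707677023}
{'fov_y': 54.623790270062244, 'cx': 324.89755367326643, 'cy': 232.96914014594526, 'k1': -0.09085868703348765, 'R': array([[ 4.64240936e-03, -9.99184458e-01, -4.01106785e-02],
       [-9.94400860e-01, -3.78107954e-04, -1.05673013e-01],
       [ 1.05571667e-01,  4.03766706e-02, -9.93591640e-01]]), 't': array([0.01034317, 0.62478715, 0.77275137]), 'shot': 1}
top gauge 0.8 [472.9, 214.0, 541.2, 252.2] 1
[... 260 characters left out ...]
8127084732293, 'cx': 321.0266871977916, 'cy': 238.3892814237444, 'k1': -0.08035992356986137, 'R': array([[-0.9926577 , -0.1198598 , -0.01625764],
       [-0.08450775,  0.78339767, -0.61574876],
       [ 0.08653972, -0.60985385, -0.78777481]]), 't': array([0.61062162, 0.07216485, 0.92351643]), 'shot': 2}
side gauge 0.94 [390.5, 131.3, 420.1, 178.3] 1071
side gauge 0.74 [318.0, 103.7, 348.0, 150.7] 965
side gauge 0.66 [332.4, 165.8, 359.3, 220.3] 1300
side bridge 0.86 [292.7, 232.7, 373.8, 266.8] 1668
side loupe 0.67 [412.6, 249.9, 435.2, 281.9] 512
side loupe 0.18 [333.1, 167.0, 361.5, 224.6] 1334
side jar 0.69 [248.9, 286.5, 276.4, 320.9] 827
side driver 0.96 [249.0, 194.3, 270.0, 259.2] 589
```

View pics/top0.png

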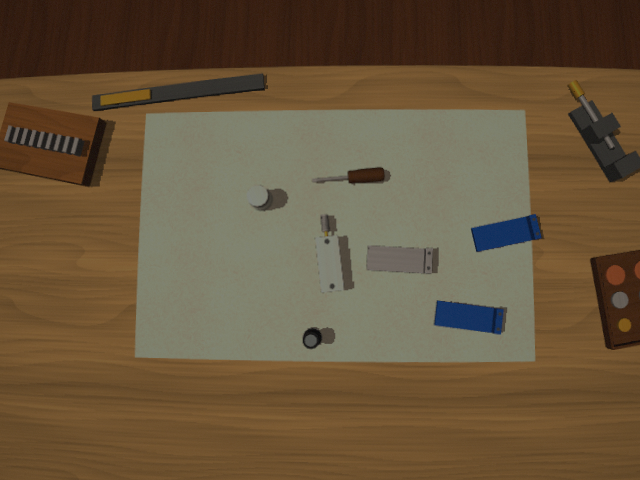

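View pics/side0.png

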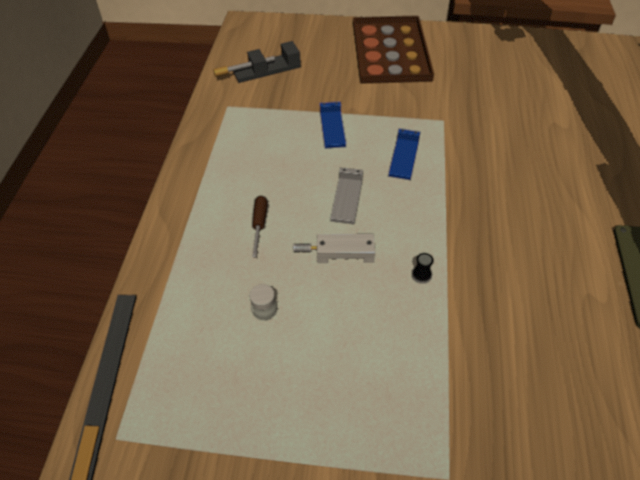

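```bash
python3 - <<'E'
from h import *
s=pickle.load(open('top0.pkl','rb'));save('top0c.png',cv2.resize(s['img'][150:370,290:560],None,fx=2.9,fy=2.7,interpolation=2)[:600])
s=pickle.load(open('side0.pkl','rb'));save('side0c.png',cv2.resize(s['img'][90:340,230:450],None,fx=2.4,fy=2.4,interpolation=2))
E
```

```text
(no output)
```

View pics/top0c.png

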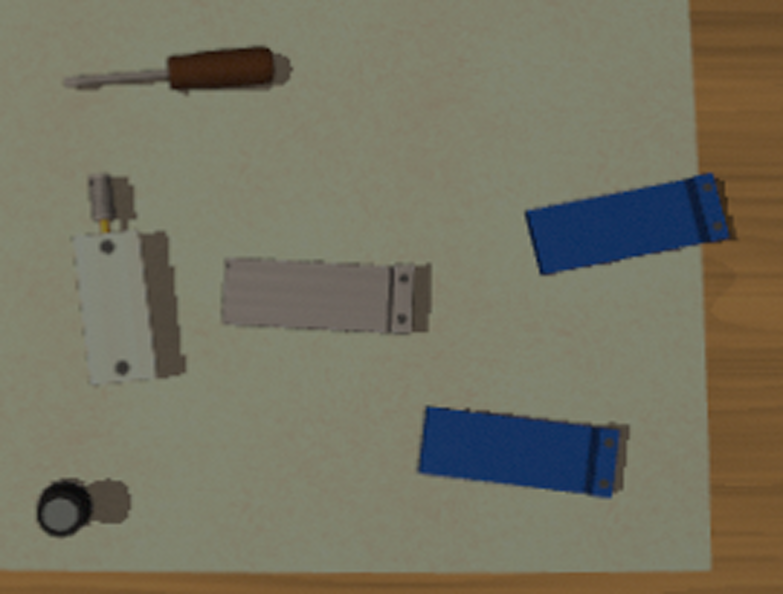

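View pics/side0c.png

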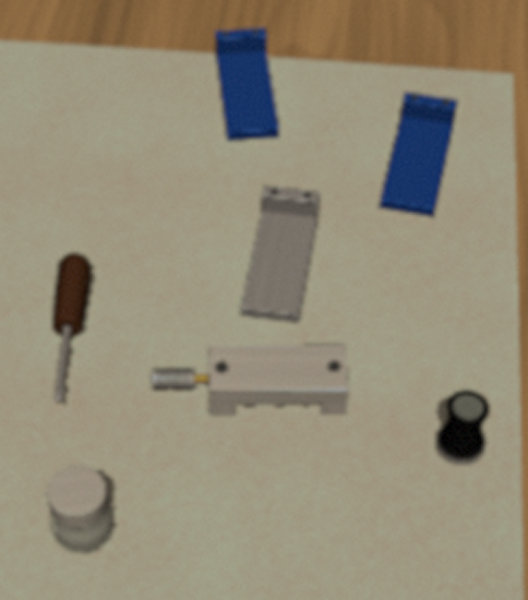

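The steel gauge is at about (400,260) in the top view. Look-alikes are the blue copies at (507,233) and (468,317), so I choose the bare-steel one, whose heel is at (428,260). The bridge is at (330,263) and the lane runs towards image left. Next I fit the poses.

```bash
cat >> h.py <<'E'
from scipy.optimize import least_squares
from scipy.spatial import cKDTree
def box(x0,x1,y0,y1,z0,z1): return np.array([[x,y,z] for x in(x0,x1) for y in(y0,y1) for z in(z0,z1)],float)/1000
GA=[box(-56,56,-22,22,0,10),box(-56,-44,-22,22,0,27)]
BR=[box(-20,20,-48,48,13,30),box(-20,20,-48,-30,0,30),box(-20,20,30,48,0,30)]
def place(P,p):
    c,s=np.cos(p[2]),np.sin(p[2]); return P@np.array([[c,s,0],[-s,c,0],[0,0,1]])+[p[0],p[1],0]
def render(s,parts,p,sc=4,extra=()):
    m=np.zeros((480*sc,640*sc),np.uint8)
    for P in parts:
        q=proj(s,place(P,p)); h=cv2.convexHull(((q+0.5)*sc).astype(np.float32)).round().astype(np.int32)
        cv2.fillConvexPoly(m,h,1)
    return cv2.resize(m.astype(np.float32),(640,480),interpolation=cv2.INTER_AREA)
def fitmask(ss,masks,parts,p0):
    from scipy.optimize import minimize
    def cost(v):
        p=[v[0]/1000,v[1]/1000,v[2]/50]
        return sum(np.abs(render(s,parts,p)-m).sum() for s,m in zip(ss,masks))
    v=np.array([p0[0]*1000,p0[1]*1000,p0[2]*50])
    for st in(6,2,.7):
        sim=np.vstack([v,v+np.diag([st]*3)]); r=minimize(cost,v,method='Nelder-Mead',options=dict(initial_simplex=sim,xatol=.03,fatol=.3)); v=r.x
    return np.array([v[0]/1000,v[1]/1000,v[2]/50]),r.fun
def draw(s,im,parts,p,col):
    for P in parts:
        q=proj(s,place(P,p)); 
        for i in range(8):
            for j in range(i):
                if (np.abs(P[i]-P[j])>1e-6).sum()==1: cv2.line(im,tuple((q[i]*8).astype(int).tolist()),tuple((q[j]*8).astype(int).tolist()),col,1,cv2.LINE_AA,3)
def pick(s,t,uv):
    R=[r for r in regions_of(s,t)]
    R=[r for r in R if r['extent'][0]-8<uv[0]<r['extent'][2]+8 and r['extent'][1]-8<uv[1]<r['extent'][3]+8]
    return R[0]['pixels'] if R else None
E
python3 - <<'E'
from h import *
t=snapshot('top');sd=snapshot('side')
pickle.dump((t,sd),open('a.pkl','wb'))
for s,n in((t,'top'),(sd,'side')):
    uv=(400,260) if n=='top' else (347,195); uvb=(330,263) if n=='top' else (345,248)
    for nm,u in(('gauge',uv),('bridge',uvb)):
        m=pick(s,nm,u); print(n,nm,None if m is None else m.sum())
        if m is not None:
            vv,uu=np.nonzero(m); d=s['depth'][vv,uu]; P=backproj(s,uu,vv,d); P=P[d>0]
            print(np.median(P,0).round(4),P[:,2].min().round(3),P[:,2].max().round(3))
# heights in top around
vv,uu=np.mgrid[200:300,300:450]; P=backproj(t,uu,vv,t['depth'][200:300,300:450])
print('bench z',np.percentile(P[...,2],[5,20,50,80,95]).round(4))
z=np.clip(P[...,2]*1000*8,0,255).astype(np.uint8); cv2.imwrite('pics/z.png',cv2.resize(z,None,fx=4,fy=4,interpolation=0))
E
```

```text
top gauge 1638
[ 0.5813 -0.1184  0.01  ] -0.003 0.03
top bridge 1444
[0.5781 0.007  0.0295] -0.002 0.035
side gauge 1329
[ 0.5819 -0.1181  0.0107] -0.002 0.032
side bridge 1602
[0.5782 0.0119 0.0296] -0.001 0.035
bench z [-0.0019 -0.0007  0.0007  0.0079  0.0297]
```

View pics/z.png

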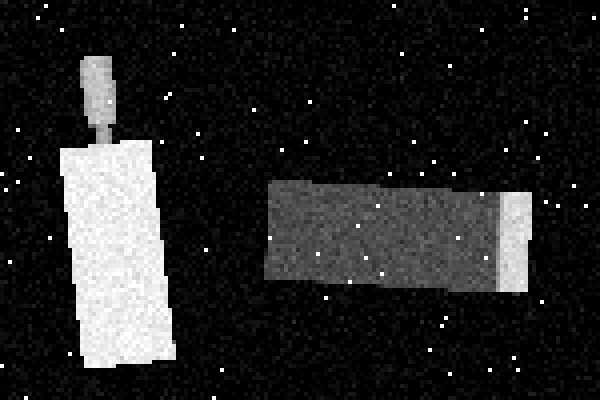

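```bash
cat >> h.py <<'E'
def zmask(s,roi_world,th=0.004):
    vv,uu=np.mgrid[0:480,0:640]; d=s['depth']; P=backproj(s,uu,vv,d)
    z=cv2.medianBlur(P[...,2].astype(np.float32),3)
    # footprint test using xy
    c,hx,hy,yaw=roi_world
    a=np.array([np.cos(yaw),np.sin(yaw)]);b=np.array([-a[1],a[0]])
    q=P[...,:2]-np.array(c); 
    return ((z>th)&(z<0.04)&(abs(q@a)<hx)&(abs(q@b)<hy)&(d>0)),P
def topfit(s,p0,kind):
    """top-face depth points -> pose by minAreaRect-like model fit"""
    pass
def measure(t,sd,pg,pb):
    out={}
    for nm,parts,p0,hx,hy in(('gauge',GA,pg,.070,.036),('bridge',BR,pb,.034,.051)):
        if p0 is None: continue
        res=[]
        M=[]
        for s in(t,sd):
            if s is None: continue
            m,P=zmask(s,((p0[0],p0[1]),hx,hy,p0[2])); 
            n,l,st,_=cv2.connectedComponentsWithStats(m.astype(np.uint8)); k=1+np.argmax(st[1:,4]); m=(l==k)
            M.append((s,m.astype(np.float32)))
            r=fitmask([s],[m.astype(np.float32)],parts,p0); res.append(r)
            print(nm,(r[0][:2]*1000).round(1),np.degrees(r[0][2]).round(2),'cost',round(r[1]),m.sum())
        out[nm]=res
    return out
def rel(pg,pb):
    c,s=np.cos(pb[2]),np.sin(pb[2]); d=np.array(pg[:2])-pb[:2]
    return np.array([(c*d[0]+s*d[1])*1000,(-s*d[0]+c*d[1])*1000,np.degrees(pg[2]-pb[2])])
E
python3 - <<'E'
from h import *
t,sd=pickle.load(open('a.pkl','rb'))
o=measure(t,sd,(0.581,-0.125,1.57),(0.578,0.007,1.62))
for i in(0,1): print(rel(o['gauge'][i][0],o['bridge'][i][0]).round(2))
pickle.dump(o,open('o.pkl','wb'))
for i,(s,n,(r0,r1,c0,c1)) in enumerate(((t,'t',(190,320,290,460)),(sd,'s',(150,290,270,440)))):
    im=s['img'].copy()
    k=4; big=cv2.resize(im[r0:r1,c0:c1],None,fx=k,fy=k,interpolation=2)
    for nm,parts,col in(('gauge',GA,(255,0,0)),('bridge',BR,(0,255,0))):
        for P in parts:
            q=(proj(s,place(P,o[nm][i][0]))+.5-[c0,r0])*k
            for a in range(8):
                for b in range(a):
                    if (np.abs(P[a]-P[b])>1e-6).sum()==1: cv2.line(big,tuple(q[a].astype(int).tolist()),tuple(q[b].astype(int).tolist()),col,1,cv2.LINE_AA)
    save('fit_%s.png'%n,big)
E
```

```text
gauge [ 581.8 -117. ] 86.41 cost 57 1633
gauge [ 582.3 -121.5] 88.14 cost 100 1282
bridge [574.2   5.4] 96.8 cost 82 1264
bridge [574.7   2.4] 96.2 cost 113 1489
[-122.44    6.92  -10.38]
[-123.98    5.82   -8.05]
```

View pics/fit_t.png

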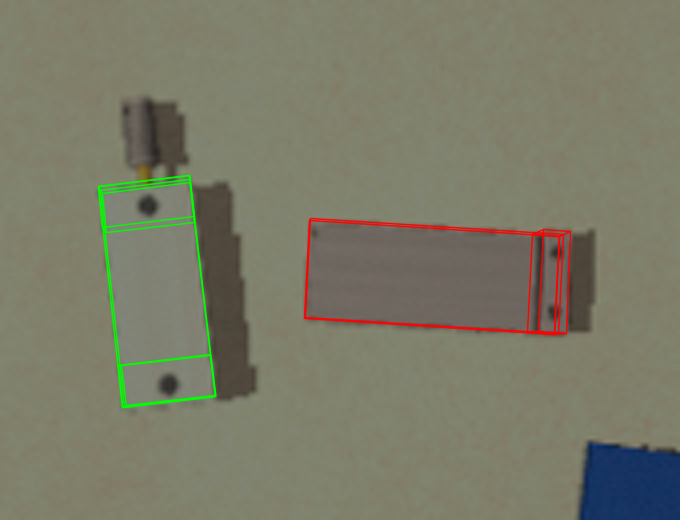

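View pics/fit_s.png

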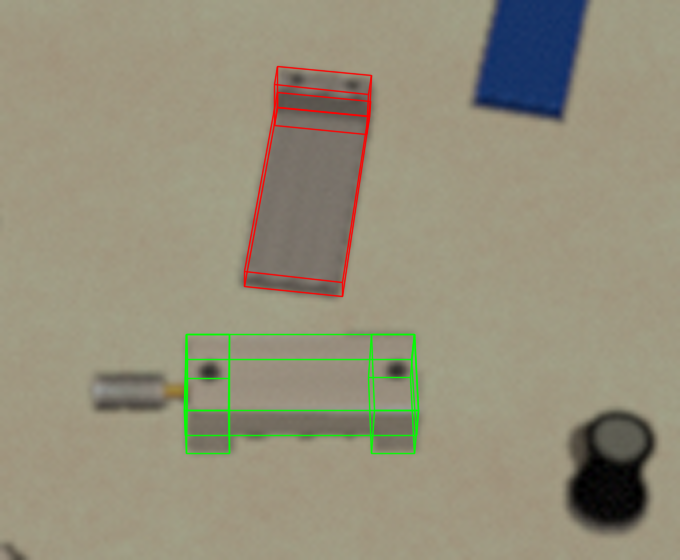

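```bash
cat >> h.py <<'E'
from scipy.spatial.transform import Rotation as Ro
PB=np.array([0.5744,0.0042,np.radians(96.6)])  # refined later
def b2w(x,y,pb=None):
    pb=PB if pb is None else pb
    c,s=np.cos(pb[2]),np.sin(pb[2]); return np.array([pb[0]+(c*x-s*y)/1000,pb[1]+(s*x+c*y)/1000])
def goto(xy,z,yaw=None,st=None):
    """yaw: world angle of tool x wanted. prints turn to do first, then shift in the tool axes after the turn (mm)"""
    st=st or get_state(); R=Ro.from_quat(st['eef_rot']).as_matrix(); cur=np.arctan2(R[1,0],R[0,0])
    yaw=cur if yaw is None else yaw
    turn=-(yaw-cur); turn=(turn+np.pi)%(2*np.pi)-np.pi
    R2=R@Ro.from_rotvec([0,0,turn]).as_matrix()
    d=R2.T@(np.array([*xy,z])-st['tool_pos'])*1000
    print('clk %.2f tcp %s yaw %.2f tilt %.2f F %s open %.2f | turn %.4f shift %s'%(st['clock'],(st['tool_pos']*1000).round(1),np.degrees(cur),np.degrees(np.arccos(-R[2,2])),np.round(st['contact_force'],1),st['opening'],turn,d.round(1)))
E
python3 - <<'E'
from h import *
o=pickle.load(open('o.pkl','rb'))
g=o['gauge'][0][0]; 
hw=place(np.array([[-.05,0,0]]),g)[0]; print(hw)
goto(hw[:2]+[0,-.001],0.10,PB[2])
E
```

```text
[ 0.5787053  -0.16685702  0.        ]
clk 0.90 tcp [ 233.5 -579.8  238.8] yaw 21.93 tilt 0.00 F [-0.4  0.5 -0. ] open 0.99 | turn -1.3032 shift [369.5 390.3 138.7]
```

{"name": "send_rows", "arguments": {"series": [{"turn": -0.145,"grip": 1},{"turn": -0.145},{"turn": -0.145},{"turn": -0.145},{"turn": -0.145},{"turn": -0.145},{"turn": -0.145},{"turn": -0.145},{"turn": -0.143},{}]}}

```text
schema error: expected keys grip, dx, dy, dz, turn
```

{"name": "send_rows", "arguments": {"series": [{"dx": 20,"dy": 21,"dz": 4},{"dx": 20,"dy": 21,"dz": 4},{"dx": 20,"dy": 21,"dz": 4},{"dx": 20,"dy": 21,"dz": 4},{"dx": 20,"dy": 21,"dz": 4},{"dx": 20,"dy": 21,"dz": 4},{"dx": 20,"dy": 21,"dz": 4},{"dx": 20,"dy": 21,"dz": 4},{"dx": 20,"dy": 21,"dz": 4},{"dx": 20,"dy": 21,"dz": 4},{"dx": 20,"dy": 21,"dz": 4},{"dx": 20,"dy": 21,"dz": 4},{"dx": 20,"dy": 21,"dz": 4},{"dx": 20,"dy": 21,"dz": 4},{"dx": 20,"dy": 21,"dz": 4},{"dx": 20,"dy": 21,"dz": 4},{"dx": 20,"dy": 21,"dz": 4},{"dx": 20,"dy": 21,"dz": 4},{},{}]}}

```text
schema error: expected keys grip, dx, dy, dz, turn
```

```bash
python3 - <<'E'
from h import *
goto([.5787,-.168],0.05,PB[2])
print(get_state()['q'].round(2))
t=snapshot('top');sd=snapshot('side')
save('t1.png',t['img']);save('s1.png',sd['img'])
E
```

```text
clk 0.90 tcp [ 233.5 -579.8  238.8] yaw 21.93 tilt 0.00 F [-0.4  0.5 -0. ] open 0.99 | turn -1.3032 shift [369.4 390.3 188.7]
[ 1.22  0.69 -0.19  1.57  0.16  0.9  -0.22]
```

View pics/s1.png

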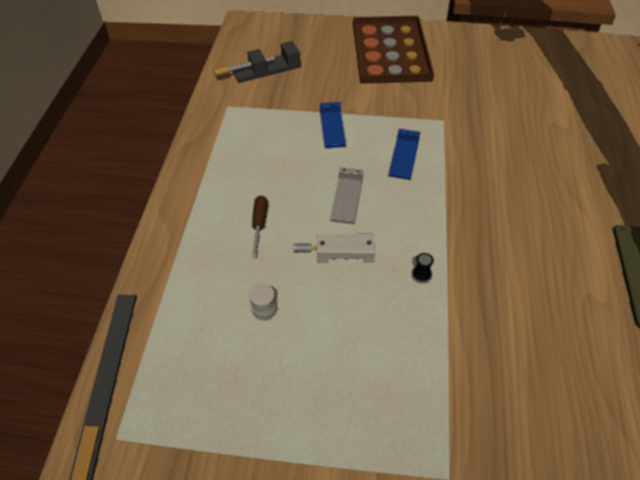

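View pics/t1.png

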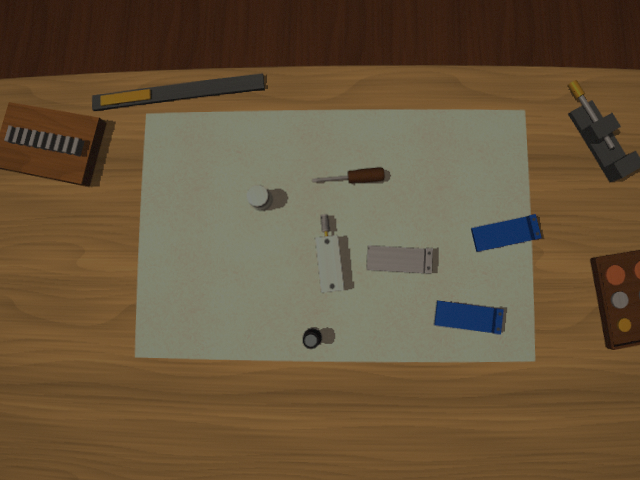

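The moves were refused because every row needs all five keys, so the pictures show the scene unchanged. I'm sending them again in full.

{"name": "send_rows", "arguments": {"series": [{"grip": 1,"dx": 0,"dy": 0,"dz": 0,"turn": -0.145},{"grip": 1,"dx": 0,"dy": 0,"dz": 0,"turn": -0.145},{"grip": 1,"dx": 0,"dy": 0,"dz": 0,"turn": -0.145},{"grip": 1,"dx": 0,"dy": 0,"dz": 0,"turn": -0.145},{"grip": 1,"dx": 0,"dy": 0,"dz": 0,"turn": -0.145},{"grip": 1,"dx": 0,"dy": 0,"dz": 0,"turn": -0.145},{"grip": 1,"dx": 0,"dy": 0,"dz": 0,"turn": -0.145},{"grip": 1,"dx": 0,"dy": 0,"dz": 0,"turn": -0.145},{"grip": 1,"dx": 0,"dy": 0,"dz": 0,"turn": -0.143},{"grip": 1,"dx": 0,"dy": 0,"dz": 0,"turn": 0}]}}

```text
clock: 2.0
tool_pos: [0.2332, -0.5799, 0.2386]
eef_rot: [0.665, 0.747, 0.0, 0.0]
contact_force: [0.7, -0.0, -0.5]
opening: 0.999
```

{"name": "send_rows", "arguments": {"series": [{"grip": 1,"dx": 20,"dy": 21,"dz": 4,"turn": 0},{"grip": 1,"dx": 20,"dy": 21,"dz": 4,"turn": 0},{"grip": 1,"dx": 20,"dy": 21,"dz": 4,"turn": 0},{"grip": 1,"dx": 20,"dy": 21,"dz": 4,"turn": 0},{"grip": 1,"dx": 20,"dy": 21,"dz": 4,"turn": 0},{"grip": 1,"dx": 20,"dy": 21,"dz": 4,"turn": 0},{"grip": 1,"dx": 20,"dy": 21,"dz": 4,"turn": 0},{"grip": 1,"dx": 20,"dy": 21,"dz": 4,"turn": 0},{"grip": 1,"dx": 20,"dy": 21,"dz": 4,"turn": 0},{"grip": 1,"dx": 20,"dy": 21,"dz": 4,"turn": 0},{"grip": 1,"dx": 20,"dy": 21,"dz": 4,"turn": 0},{"grip": 1,"dx": 20,"dy": 21,"dz": 4,"turn": 0},{"grip": 1,"dx": 20,"dy": 21,"dz": 4,"turn": 0},{"grip": 1,"dx": 20,"dy": 21,"dz": 4,"turn": 0},{"grip": 1,"dx": 20,"dy": 21,"dz": 4,"turn": 0},{"grip": 1,"dx": 20,"dy": 21,"dz": 4,"turn": 0},{"grip": 1,"dx": 20,"dy": 21,"dz": 4,"turn": 0},{"grip": 1,"dx": 20,"dy": 21,"dz": 4,"turn": 0},{"grip": 1,"dx": 0,"dy": 0,"dz": 0,"turn": 0},{"grip": 1,"dx": 0,"dy": 0,"dz": 0,"turn": 0}]}}

```text
clock: 4.0
tool_pos: [0.5678, -0.1784, 0.1667]
eef_rot: [0.666, 0.746, -0.0, 0.0]
contact_force: [0.3, -0.9, -0.2]
opening: 1.001
```

```bash
python3 - <<'E'
from h import *
goto([.5787,-.168],0.05,PB[2])
print(get_state()['q'].round(2))
t=snapshot('top');sd=snapshot('side')
save('t2.png',t['img']);save('s2.png',sd['img'])
E
```

```text
clk 4.00 tcp [ 567.8 -178.4  166.7] yaw 96.52 tilt 0.03 F [ 0.3 -0.9 -0.2] open 1.00 | turn -0.0013 shift [  9.1  12.1 116.7]
[ 0.48  0.77 -0.45  1.72  0.45  0.76 -0.08]
```

View pics/s2.png

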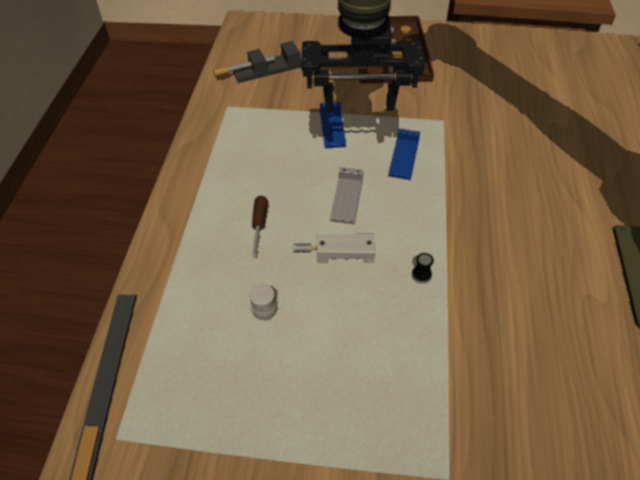

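View pics/t2.png

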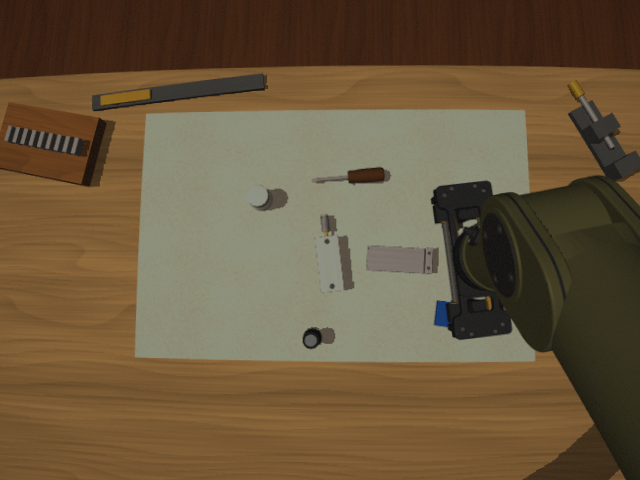

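```bash
python3 - <<'E'
from h import *
t,_=pickle.load(open('a.pkl','rb'))
for uv in((436,302),(502,308),(434,325),(540,216),(541,238),(474,250)): print(uv,ray_z(t,float(uv[0]),float(uv[1]),0.01).round(4))
o=pickle.load(open('o.pkl','rb'));g=o['gauge'][0][0]
for p in((-.056,.022,0),(-.044,.022,0),(-.056,-.022,0)): print(place(np.array([p]),g))
E
```

```text
(436, 302) [ 0.5056 -0.1826  0.01  ]
(502, 308) [ 0.4949 -0.299   0.01  ]
(434, 325) [ 0.4656 -0.1786  0.01  ]
(540, 216) [ 0.658  -0.3734  0.01  ]
(541, 238) [ 0.6183 -0.3734  0.01  ]
(474, 250) [ 0.597  -0.2517  0.01  ]
[[ 0.55637302 -0.1714689   0.        ]]
[[ 0.55712377 -0.15949241  0.        ]]
[[ 0.60028683 -0.17422164  0.        ]]
```

{"name": "send_rows", "arguments": {"series": [{"grip": 0.8,"dx": 3,"dy": 4,"dz": 20,"turn": 0},{"grip": 0.8,"dx": 3,"dy": 4,"dz": 20,"turn": 0},{"grip": 0.8,"dx": 3,"dy": 4,"dz": 20,"turn": 0},{"grip": 0.8,"dx": 0,"dy": 0,"dz": 20,"turn": 0},{"grip": 0.8,"dx": 0,"dy": 0,"dz": 20,"turn": 0},{"grip": 0.8,"dx": 0,"dy": 0,"dz": 0,"turn": 0},{"grip": 0.8,"dx": 0,"dy": 0,"dz": 0,"turn": 0}]}}

```text
clock: 4.8
tool_pos: [0.5781, -0.1696, 0.067]
eef_rot: [0.666, 0.746, -0.0, 0.0]
contact_force: [0.2, -0.5, 0.2]
opening: 0.8
```

```bash
python3 - <<'E'
from h import *
goto([.5787,-.168],0.006,PB[2])
t=snapshot('top');sd=snapshot('side')
save('t3.png',cv2.resize(t['img'][180:350,300:520],None,fx=3,fy=3));save('s3.png',cv2.resize(sd['img'][60:300,230:480],None,fx=2.4,fy=2.4))
E
```

```text
clk 4.80 tcp [ 578.1 -169.6   67. ] yaw 96.47 tilt 0.04 F [ 0.2 -0.5  0.2] open 0.80 | turn -0.0023 shift [ 1.6  0.8 61. ]
```

View pics/s3.png

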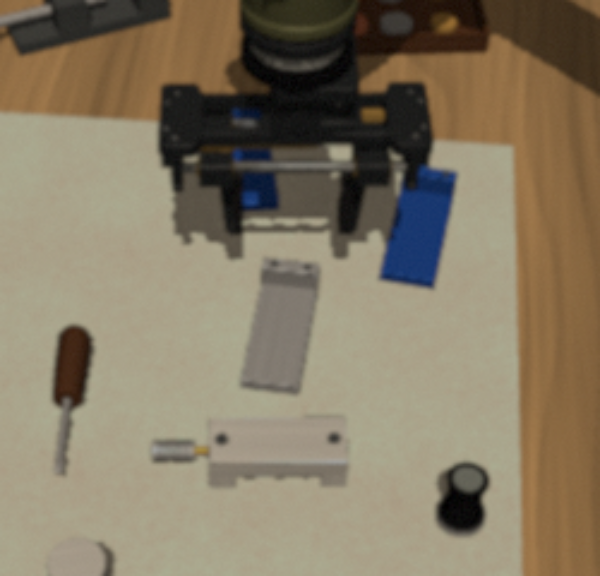

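View pics/t3.png

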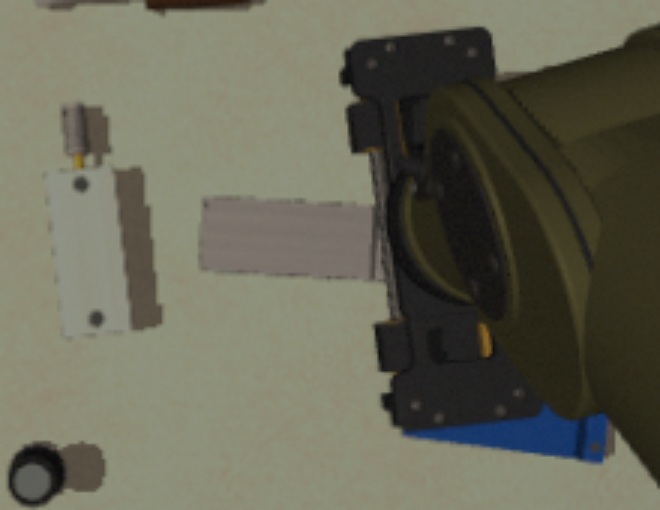

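The hand is above the heel, straddling it with clear space on both sides. I descend next.

{"name": "send_rows", "arguments": {"series": [{"grip": 0.8,"dx": 1,"dy": 1,"dz": 15,"turn": 0},{"grip": 0.8,"dx": 1,"dy": 0,"dz": 15,"turn": 0},{"grip": 0.8,"dx": 0,"dy": 0,"dz": 15,"turn": 0},{"grip": 0.8,"dx": 0,"dy": 0,"dz": 10,"turn": 0},{"grip": 0.8,"dx": 0,"dy": 0,"dz": 4,"turn": 0},{"grip": 0.8,"dx": 0,"dy": 0,"dz": 0,"turn": 0}]}}

```text
clock: 5.5
tool_pos: [0.5788, -0.1662, 0.0068]
eef_rot: [0.665, 0.747, -0.0, -0.001]
contact_force: [-0.5, -0.5, -0.3]
opening: 0.799
```

```bash
python3 - <<'E'
from h import *
goto([.5787,-.168],0.006,PB[2])
t=snapshot('top');sd=snapshot('side')
save('s4.png',cv2.resize(sd['img'][90:270,270:450],None,fx=3.3,fy=3.3))
m=zmask(t,((.5815,-.1),.05,.03,1.57))[0]; print(m.sum())
E
```

```text
clk 5.50 tcp [ 578.8 -166.2    6.8] yaw 96.60 tilt 0.09 F [-0.5 -0.5 -0.3] open 0.80 | turn 0.0001 shift [-1.8 -0.3  0.8]
1256
```

View pics/s4.png

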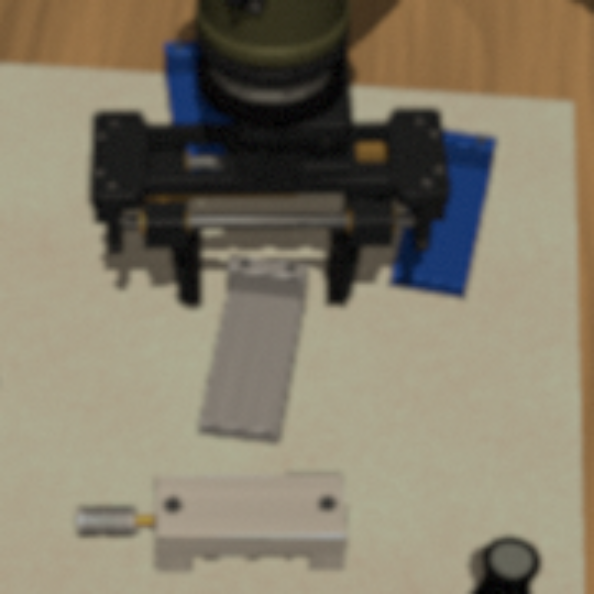

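{"name": "send_rows", "arguments": {"series": [{"grip": 0.8,"dx": 0,"dy": 4,"dz": 0,"turn": 0},{"grip": 0.8,"dx": 0,"dy": 4,"dz": 0,"turn": 0},{"grip": 0.8,"dx": 0,"dy": 2,"dz": 0,"turn": 0},{"grip": 0.8,"dx": 0,"dy": 2,"dz": 0,"turn": 0},{"grip": 0.8,"dx": 0,"dy": 2,"dz": 0,"turn": 0},{"grip": 0.8,"dx": 0,"dy": 2,"dz": 0,"turn": 0},{"grip": 0.8,"dx": 0,"dy": 2,"dz": 0,"turn": 0},{"grip": 0.8,"dx": 0,"dy": 2,"dz": 0,"turn": 0},{"grip": 0.8,"dx": 0,"dy": 2,"dz": 0,"turn": 0},{"grip": 0.8,"dx": 0,"dy": 0,"dz": 0,"turn": 0}]}}

```text
clock: 6.6
tool_pos: [0.6019, -0.1635, 0.0077]
eef_rot: [0.665, 0.747, 0.001, 0.0]
contact_force: [-0.4, -0.1, -0.7]
opening: 0.799
```

```bash
cat >> h.py <<'E'
def edges(t,pb,xr,zt=0.01,th=0.0045,dump=False):
    """plate centreline in the bridge frame from the top view: for visible plate strip xr (mm, bridge x), fit both long sides"""
    m,P=zmask(t,((pb[0],pb[1]),.3,.06,pb[2]),th)
    vv,uu=np.nonzero(m); W=ray_z(t,uu.astype(float),vv.astype(float),zt)
    c,s=np.cos(pb[2]),np.sin(pb[2]); d=W[:,:2]-pb[:2]; x=(c*d[:,0]+s*d[:,1])*1000;y=(-s*d[:,0]+c*d[:,1])*1000
    k=(x>xr[0])&(x<xr[1])&(abs(y)<45)
    x,y=x[k],y[k]; bx=np.arange(xr[0],xr[1],2.0); L=[]
    for b in bx:
        q=y[(x>=b)&(x<b+2)]
        if len(q)>8: L.append((b+1,q.min(),q.max()))
    L=np.array(L); 
    lo=np.polyfit(L[:,0],L[:,1],1);hi=np.polyfit(L[:,0],L[:,2],1)
    print('sides yaw',np.degrees(np.arctan([lo[0],hi[0]])).round(2),'width',(L[:,2]-L[:,1]).mean().round(1),'xmax',x.max().round(1),'centre y at nose',(0.5*(lo+hi)@[x.max(),1]).round(1),'at x=-100',(0.5*(lo+hi)@[-100,1]).round(1))
E
python3 - <<'E'
from h import *
o=pickle.load(open('o.pkl','rb'));pbt=o['bridge'][0][0]
a,_=pickle.load(open('a.pkl','rb'))
edges(a,pbt,(-150,-70))
goto([.5787,-.168],0.006)
t=snapshot('top');sd=snapshot('side');pickle.dump((t,sd),open('b.pkl','wb'))
edges(t,pbt,(-130,-70))
save('t5.png',cv2.resize(t['img'][180:350,300:520],None,fx=3,fy=3));save('s5.png',cv2.resize(sd['img'][90:270,270:450],None,fx=3.3,fy=3.3))
E
```

```text
sides yaw [ -9.76 -10.47] width 43.1 xmax -70.1 centre y at nose -2.3 at x=-100 3.1
clk 6.60 tcp [ 601.9 -163.5    7.7] yaw 96.60 tilt 0.07 F [-0.4 -0.1 -0.7] open 0.80 | turn 0.0000 shift [ -1.8 -23.6   1.7]
sides yaw [-2.6  -2.47] width 42.6 xmax -70.1 centre y at nose 0.3 at x=-100 1.6
```

View pics/s5.png

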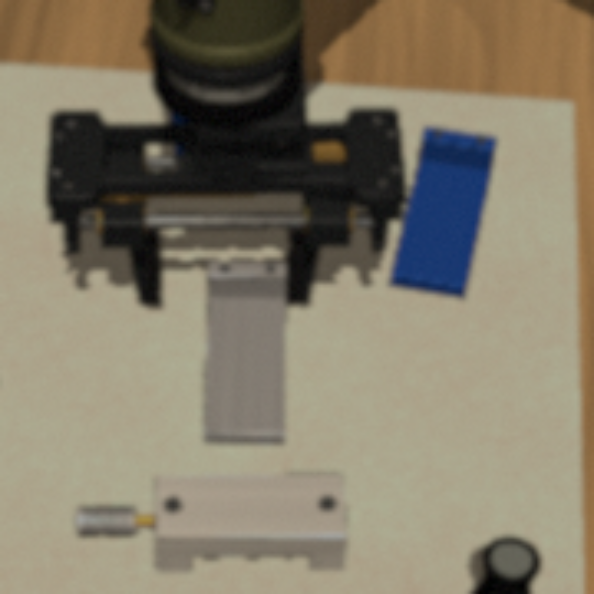

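View pics/t5.png

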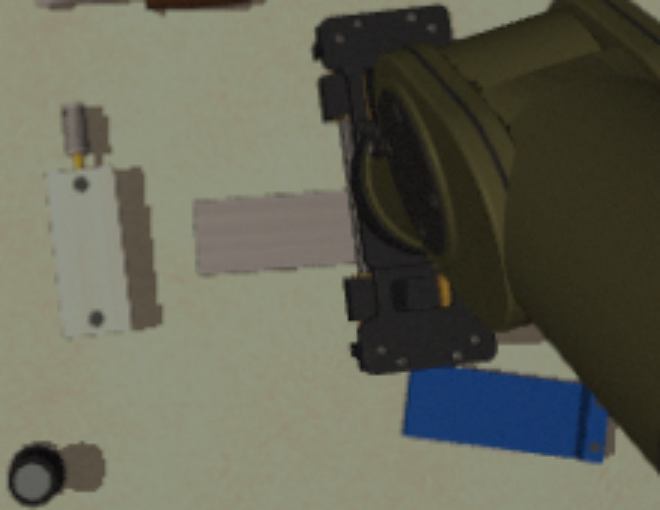

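{"name": "send_rows", "arguments": {"series": [{"grip": 0.8,"dx": 0,"dy": 1,"dz": 0,"turn": 0},{"grip": 0.8,"dx": 0,"dy": 1,"dz": 0,"turn": 0},{"grip": 0.8,"dx": 0,"dy": 1,"dz": 0,"turn": 0},{"grip": 0.8,"dx": 0,"dy": 0,"dz": 0,"turn": 0},{"grip": 0.8,"dx": 0,"dy": 0,"dz": 0,"turn": 0}]}}

```text
clock: 7.2
tool_pos: [0.6042, -0.1635, 0.0078]
eef_rot: [0.665, 0.747, 0.0, 0.0]
contact_force: [-2.1, -1.1, 0.4]
opening: 0.8
```

```bash
python3 - <<'E'
from h import *
o=pickle.load(open('o.pkl','rb'));pbt=o['bridge'][0][0]
goto([.5787,-.168],0.006)
t=snapshot('top');sd=snapshot('side');pickle.dump((t,sd),open('b.pkl','wb'))
edges(t,pbt,(-130,-70))
E
```

```text
clk 7.20 tcp [ 604.2 -163.5    7.8] yaw 96.59 tilt 0.01 F [-2.1 -1.1  0.4] open 0.80 | turn 0.0000 shift [ -1.5 -25.9   1.7]
sides yaw [-0.59 -0.27] width 42.4 xmax -70.1 centre y at nose 1.2 at x=-100 1.4
```

{"name": "send_rows", "arguments": {"series": [{"grip": 0.8,"dx": 0,"dy": -4,"dz": 0,"turn": 0},{"grip": 0.8,"dx": 0,"dy": -6,"dz": 0,"turn": 0},{"grip": 0.8,"dx": 0,"dy": 0,"dz": -10,"turn": 0},{"grip": 0.8,"dx": 0,"dy": 0,"dz": -20,"turn": 0},{"grip": 0.8,"dx": 0,"dy": 0,"dz": -20,"turn": 0},{"grip": 0.4,"dx": -10,"dy": 0,"dz": -10,"turn": 0},{"grip": 0,"dx": -20,"dy": 0,"dz": 0,"turn": 0},{"grip": 0,"dx": -20,"dy": 0,"dz": 0,"turn": 0},{"grip": 0,"dx": -20,"dy": 0,"dz": 0,"turn": 0},{"grip": 0,"dx": -20,"dy": 0,"dz": 0,"turn": 0},{"grip": 0,"dx": 0,"dy": 0,"dz": 0,"turn": 0},{"grip": 0,"dx": 0,"dy": 0,"dz": 0,"turn": 0}]}}

```text
clock: 8.5
tool_pos: [0.6043, -0.2542, 0.0677]
eef_rot: [0.666, 0.746, 0.0, -0.0]
contact_force: [-0.2, 0.7, 0.1]
opening: 0.19
```

```bash
python3 - <<'E'
from h import *
o=pickle.load(open('o.pkl','rb'));pbt=o['bridge'][0][0]
t=snapshot('top');sd=snapshot('side');pickle.dump((t,sd),open('c.pkl','wb'))
save('t6.png',cv2.resize(t['img'][180:350,300:520],None,fx=3,fy=3));save('s6.png',cv2.resize(sd['img'][90:270,270:450],None,fx=3.3,fy=3.3))
q=measure(t,sd,(.595,-.122,np.radians(96.5)),(0.5744,.0054,np.radians(96.8)))
for i in(0,1):
  for j in (0,1): print(rel(q['gauge'][i][0],q['bridge'][j][0]).round(2))
edges(t,pbt,(-150,-70))
pickle.dump(q,open('o2.pkl','wb'))
goto(b2w(-199,1.3),0.006)
E
```

```text
gauge [ 587.  -113.6] 96.26 cost 51 1635
gauge [ 587.3 -118.5] 96.97 cost 99 1266
bridge [573.5   5.3] 97.15 cost 53 1282
bridge [574.    2.6] 96.51 cost 80 1501
[-119.72    1.37   -0.89]
[-116.95    0.22   -0.25]
[-124.57    1.64   -0.18]
[-121.79    0.44    0.46]
sides yaw [-0.65 -0.51] width 42.4 xmax -70.1 centre y at nose 1.1 at x=-100 1.4
clk 8.60 tcp [ 604.6 -252.3   67.8] yaw 96.69 tilt 0.08 F [-0.7 -0.5  0.5] open 0.10 | turn 0.0000 shift [59.2 -1.8 61.9]
```

View pics/t6.png

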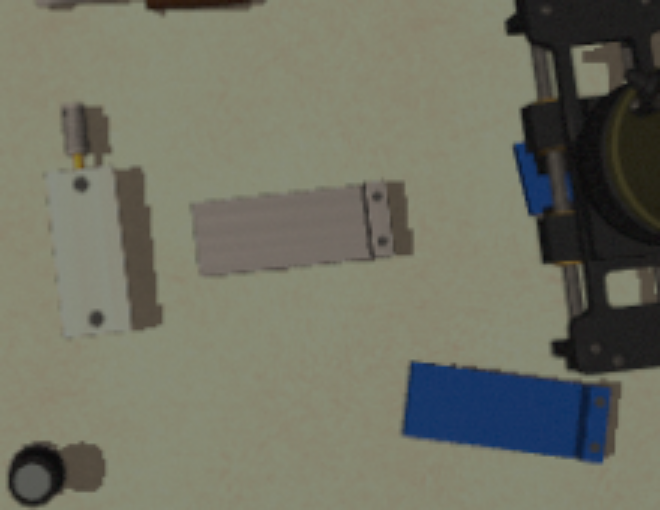

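{"name": "send_rows", "arguments": {"series": [{"grip": 0,"dx": 20,"dy": -2,"dz": 0,"turn": 0},{"grip": 0,"dx": 20,"dy": 0,"dz": 0,"turn": 0},{"grip": 0,"dx": 18,"dy": 0,"dz": 0,"turn": 0},{"grip": 0,"dx": 0,"dy": 0,"dz": 0,"turn": 0},{"grip": 0,"dx": 0,"dy": 0,"dz": 20,"turn": 0},{"grip": 0,"dx": 0,"dy": 0,"dz": 20,"turn": 0},{"grip": 0,"dx": 0,"dy": 0,"dz": 15,"turn": 0},{"grip": 0,"dx": 0,"dy": 0,"dz": 7,"turn": 0},{"grip": 0,"dx": 0,"dy": 0,"dz": 0,"turn": 0},{"grip": 0,"dx": 0,"dy": 0,"dz": 0,"turn": 0}]}}

```text
clock: 9.6
tool_pos: [0.5964, -0.1967, 0.0061]
eef_rot: [0.665, 0.747, 0.0, 0.0]
contact_force: [-0.7, -0.1, -0.0]
opening: 0.004
```

```bash
python3 - <<'E'
from h import *
goto(b2w(-186,1.3),0.006,PB[2])
sd=snapshot('side')
save('s7.png',cv2.resize(sd['img'][90:270,270:450],None,fx=3.3,fy=3.3))
E
```

```text
clk 9.60 tcp [ 596.4 -196.7    6.1] yaw 96.59 tilt 0.05 F [-0.7 -0.1 -0. ] open 0.00 | turn -0.0002 shift [16.1 -0.   0.1]
```

View pics/s7.png

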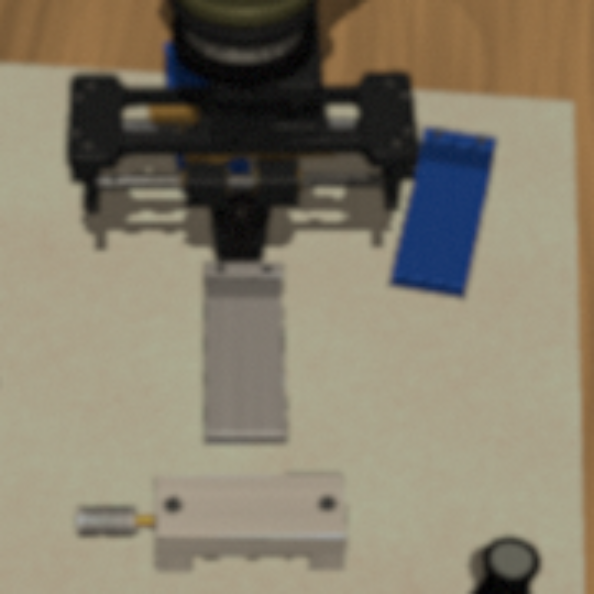

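{"name": "send_rows", "arguments": {"series": [{"grip": 0,"dx": 4,"dy": 0,"dz": 0,"turn": 0},{"grip": 0,"dx": 4,"dy": 0,"dz": 0,"turn": 0},{"grip": 0,"dx": 3,"dy": 0,"dz": 0,"turn": 0},{"grip": 0,"dx": 2,"dy": 0,"dz": 0,"turn": 0},{"grip": 0,"dx": 2,"dy": 0,"dz": 0,"turn": 0},{"grip": 0,"dx": 2,"dy": 0,"dz": 0,"turn": 0},{"grip": 0,"dx": 2,"dy": 0,"dz": 0,"turn": 0},{"grip": 0,"dx": 2,"dy": 0,"dz": 0,"turn": 0},{"grip": 0,"dx": 2,"dy": 0,"dz": 0,"turn": 0},{"grip": 0,"dx": 2,"dy": 0,"dz": 0,"turn": 0},{"grip": 0,"dx": 2,"dy": 0,"dz": 0,"turn": 0},{"grip": 0,"dx": 2,"dy": 0,"dz": 0,"turn": 0},{"grip": 0,"dx": 2,"dy": 0,"dz": 0,"turn": 0},{"grip": 0,"dx": 2,"dy": 0,"dz": 0,"turn": 0},{"grip": 0,"dx": 2,"dy": 0,"dz": 0,"turn": 0},{"grip": 0,"dx": 2,"dy": 0,"dz": 0,"turn": 0},{"grip": 0,"dx": 2,"dy": 0,"dz": 0,"turn": 0},{"grip": 0,"dx": 2,"dy": 0,"dz": 0,"turn": 0},{"grip": 0,"dx": 2,"dy": 0,"dz": 0,"turn": 0},{"grip": 0,"dx": 2,"dy": 0,"dz": 0,"turn": 0}]}}

```text
clock: 11.65
tool_pos: [0.5908, -0.1519, 0.0058]
eef_rot: [0.665, 0.747, -0.0, 0.0]
contact_force: [-0.2, -4.4, 2.0]
opening: 0.006
```

```bash
python3 - <<'E'
from h import *
goto(b2w(-41,1.3),0.006,PB[2])
o=pickle.load(open('o2.pkl','rb'));pbt=o['bridge'][0][0]
t=snapshot('top');sd=snapshot('side');pickle.dump((t,sd),open('d.pkl','wb'))
edges(t,pbt,(-115,-40))
save('t8.png',cv2.resize(t['img'][180:350,300:520],None,fx=3,fy=3));save('s8.png',cv2.resize(sd['img'][90:270,270:450],None,fx=3.3,fy=3.3))
E
```

```text
clk 11.65 tcp [ 590.8 -151.9    5.8] yaw 96.59 tilt 0.01 F [-0.2 -4.4  2. ] open 0.01 | turn -0.0002 shift [115.9   0.4  -0.2]
sides yaw [-0.79 -0.81] width 42.4 xmax -40.0 centre y at nose 1.0 at x=-100 1.9
```

View pics/s8.png

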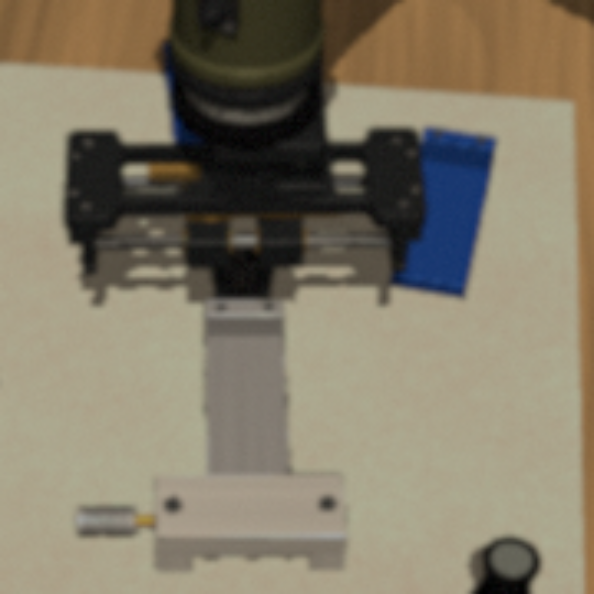

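View pics/t8.png

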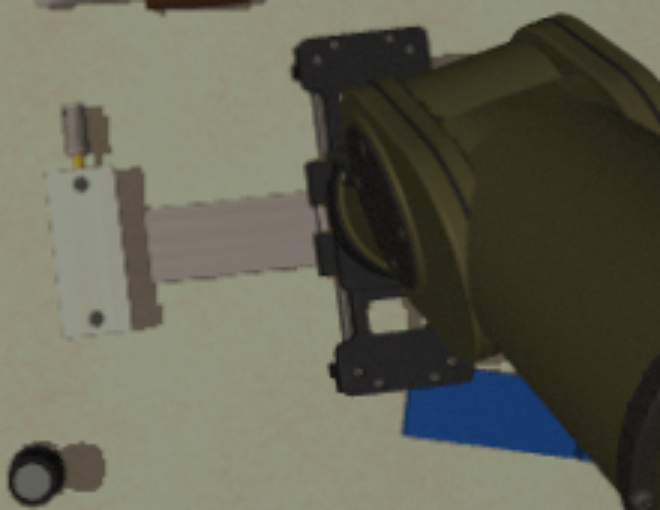

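{"name": "send_rows", "arguments": {"series": [{"grip": 0,"dx": 2.5,"dy": 0,"dz": 0,"turn": 0},{"grip": 0,"dx": 2.5,"dy": 0,"dz": 0,"turn": 0},{"grip": 0,"dx": 2.5,"dy": 0,"dz": 0,"turn": 0},{"grip": 0,"dx": 2.5,"dy": 0,"dz": 0,"turn": 0},{"grip": 0,"dx": 2.5,"dy": 0,"dz": 0,"turn": 0},{"grip": 0,"dx": 2.5,"dy": 0,"dz": 0,"turn": 0},{"grip": 0,"dx": 2.5,"dy": 0,"dz": 0,"turn": 0},{"grip": 0,"dx": 2.5,"dy": 0,"dz": 0,"turn": 0},{"grip": 0,"dx": 2.5,"dy": 0,"dz": 0,"turn": 0},{"grip": 0,"dx": 2.5,"dy": 0,"dz": 0,"turn": 0},{"grip": 0,"dx": 2.5,"dy": 0,"dz": 0,"turn": 0},{"grip": 0,"dx": 2.5,"dy": 0,"dz": 0,"turn": 0},{"grip": 0,"dx": 2.5,"dy": 0,"dz": 0,"turn": 0},{"grip": 0,"dx": 2.5,"dy": 0,"dz": 0,"turn": 0},{"grip": 0,"dx": 2.5,"dy": 0,"dz": 0,"turn": 0},{"grip": 0,"dx": 2.5,"dy": 0,"dz": 0,"turn": 0}]}}

```text
clock: 13.35
tool_pos: [0.5861, -0.112, 0.0057]
eef_rot: [0.665, 0.747, -0.0, 0.0]
contact_force: [0.5, -3.6, 2.1]
opening: 0.006
```

```bash
python3 - <<'E'
from h import *
goto(b2w(-41,1.3),0.006,PB[2])
o=pickle.load(open('o2.pkl','rb'));pbt=o['bridge'][0][0]
t=snapshot('top');sd=snapshot('side');pickle.dump((t,sd),open('d.pkl','wb'))
edges(t,pbt,(-75,-32))
save('t9.png',cv2.resize(t['img'][180:350,300:520],None,fx=3,fy=3));save('s9.png',cv2.resize(sd['img'][110:290,270:450],None,fx=3.3,fy=3.3))
E
```

```text
clk 13.35 tcp [ 586.1 -112.     5.7] yaw 96.59 tilt 0.01 F [ 0.5 -3.6  2.1] open 0.01 | turn -0.0002 shift [75.8  0.4 -0.3]
sides yaw [-0.34 -1.  ] width 42.3 xmax -32.1 centre y at nose 1.0 at x=-100 1.8
```

View pics/s9.png

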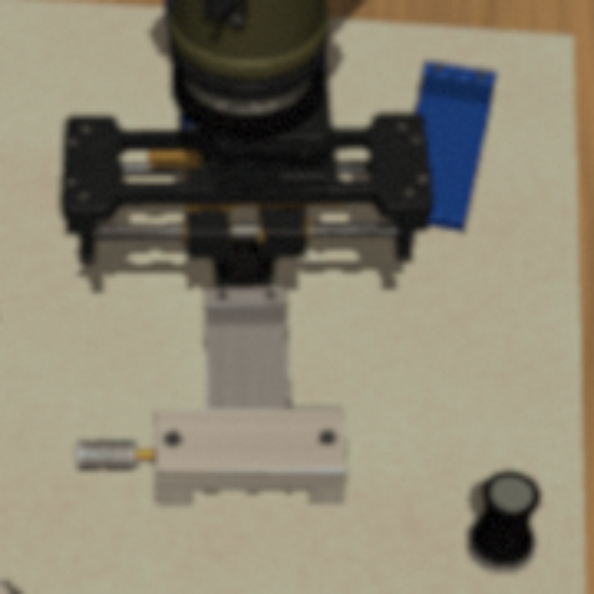

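View pics/t9.png

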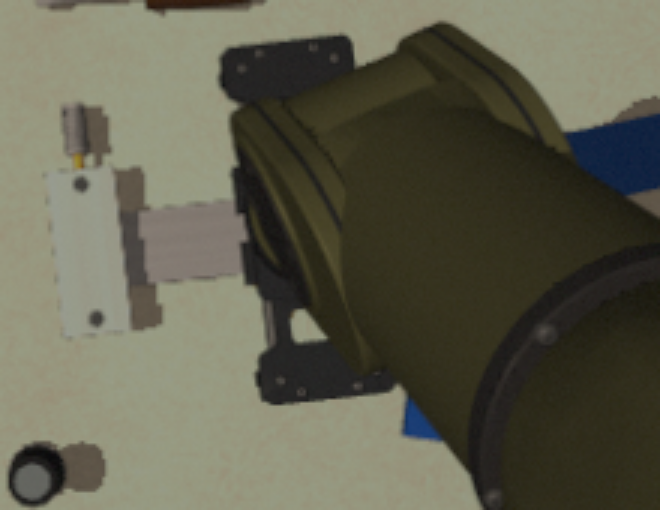

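{"name": "send_rows", "arguments": {"series": [{"grip": 0,"dx": 3,"dy": 0,"dz": 0,"turn": 0},{"grip": 0,"dx": 3,"dy": 0,"dz": 0,"turn": 0},{"grip": 0,"dx": 3,"dy": 0,"dz": 0,"turn": 0},{"grip": 0,"dx": 3,"dy": 0,"dz": 0,"turn": 0},{"grip": 0,"dx": 3,"dy": 0,"dz": 0,"turn": 0},{"grip": 0,"dx": 3,"dy": 0,"dz": 0,"turn": 0},{"grip": 0,"dx": 3,"dy": 0,"dz": 0,"turn": 0},{"grip": 0,"dx": 3,"dy": 0,"dz": 0,"turn": 0},{"grip": 0,"dx": 3,"dy": 0,"dz": 0,"turn": 0},{"grip": 0,"dx": 3,"dy": 0,"dz": 0,"turn": 0},{"grip": 0,"dx": 3,"dy": 0,"dz": 0,"turn": 0},{"grip": 0,"dx": 3,"dy": 0,"dz": 0,"turn": 0},{"grip": 0,"dx": 3,"dy": 0,"dz": 0,"turn": 0},{"grip": 0,"dx": 3,"dy": 0,"dz": 0,"turn": 0},{"grip": 0,"dx": 3,"dy": 0,"dz": 0,"turn": 0},{"grip": 0,"dx": 3,"dy": 0,"dz": 0,"turn": 0},{"grip": 0,"dx": 3,"dy": 0,"dz": 0,"turn": 0},{"grip": 0,"dx": 3,"dy": 0,"dz": 0,"turn": 0},{"grip": 0,"dx": 3,"dy": 0,"dz": 0,"turn": 0},{"grip": 0,"dx": 3,"dy": 0,"dz": 0,"turn": 0}]}}

```text
clock: 15.45
tool_pos: [0.5792, -0.0523, 0.0057]
eef_rot: [0.665, 0.747, -0.0, -0.0]
contact_force: [1.5, -3.9, 1.5]
opening: 0.003
```

```bash
python3 - <<'E'
from h import *
goto(b2w(-41,1.3),0.006,PB[2])
sd=snapshot('side')
save('s10.png',cv2.resize(sd['img'][130:310,270:450],None,fx=3.3,fy=3.3))
E
```

```text
clk 15.45 tcp [579.2 -52.3   5.7] yaw 96.59 tilt 0.00 F [ 1.5 -3.9  1.5] open 0.00 | turn -0.0001 shift [15.7  0.4 -0.3]
```

View pics/s10.png

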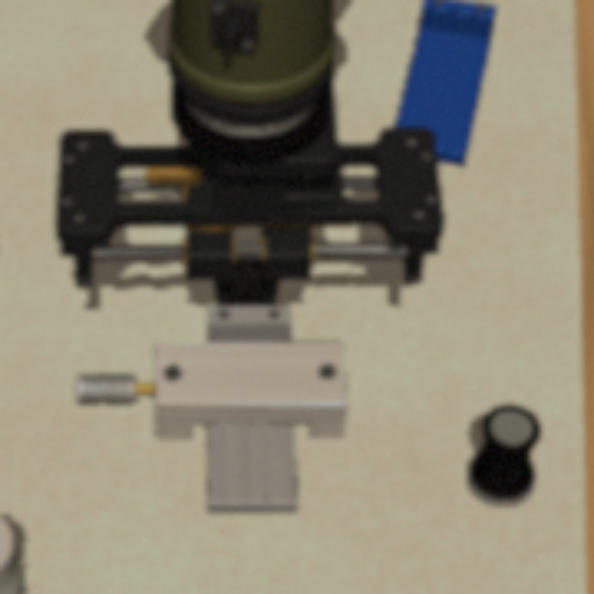

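{"name": "send_rows", "arguments": {"series": [{"grip": 0,"dx": 1.5,"dy": 0,"dz": 0,"turn": 0},{"grip": 0,"dx": 1.5,"dy": 0,"dz": 0,"turn": 0},{"grip": 0,"dx": 1.5,"dy": 0,"dz": 0,"turn": 0},{"grip": 0,"dx": 1,"dy": 0,"dz": 0,"turn": 0},{"grip": 0,"dx": 1,"dy": 0,"dz": 0,"turn": 0},{"grip": 0,"dx": 1,"dy": 0,"dz": 0,"turn": 0},{"grip": 0,"dx": 1,"dy": 0,"dz": 0,"turn": 0},{"grip": 0,"dx": 1,"dy": 0,"dz": 0,"turn": 0}]}}

```text
clock: 16.3
tool_pos: [0.5782, -0.0431, 0.0057]
eef_rot: [0.665, 0.747, 0.0, -0.0]
contact_force: [-0.8, -4.1, 0.9]
opening: 0.005
```

{"name": "send_rows", "arguments": {"series": [{"grip": 0,"dx": 0.5,"dy": 0,"dz": 0,"turn": 0},{"grip": 0,"dx": 0.5,"dy": 0,"dz": 0,"turn": 0},{"grip": 0,"dx": 0.5,"dy": 0,"dz": 0,"turn": 0},{"grip": 0,"dx": 0.5,"dy": 0,"dz": 0,"turn": 0}]}}

```text
clock: 16.7
tool_pos: [0.5779, -0.0412, 0.0057]
eef_rot: [0.665, 0.747, -0.0, 0.0]
contact_force: [0.1, -2.9, -0.0]
opening: 0.006
```

```bash
python3 - <<'E'
from h import *
goto(b2w(-41,1.3),0.006,PB[2])
sd=snapshot('side')
save('s11.png',cv2.resize(sd['img'][190:290,300:400],None,fx=6,fy=6,interpolation=2))
E
```

```text
clk 16.70 tcp [577.9 -41.2   5.7] yaw 96.59 tilt 0.00 F [ 0.1 -2.9 -0. ] open 0.01 | turn -0.0002 shift [ 4.5  0.4 -0.3]
```

View pics/s11.png

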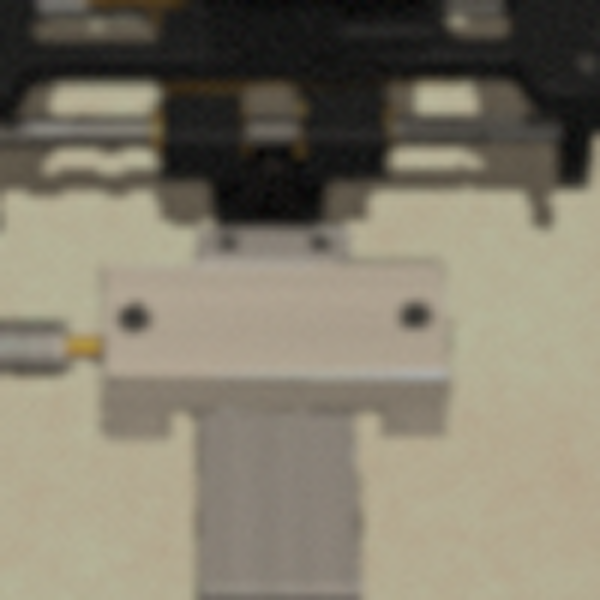

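Only a sliver of gap is left and the force is still plain sliding. I'm going on in 0.5 mm steps and watching the force.

{"name": "send_rows", "arguments": {"series": [{"grip": 0,"dx": 0.5,"dy": 0,"dz": 0,"turn": 0},{"grip": 0,"dx": 0.5,"dy": 0,"dz": 0,"turn": 0},{"grip": 0,"dx": 0.5,"dy": 0,"dz": 0,"turn": 0}]}}

```text
clock: 17.05
tool_pos: [0.5778, -0.0396, 0.0057]
eef_rot: [0.665, 0.747, -0.0, 0.0]
contact_force: [0.0, -3.2, -0.3]
opening: 0.004
```

{"name": "send_rows", "arguments": {"series": [{"grip": 0,"dx": 0.5,"dy": 0,"dz": 0,"turn": 0},{"grip": 0,"dx": 0.5,"dy": 0,"dz": 0,"turn": 0}]}}

```text
clock: 17.25
tool_pos: [0.5776, -0.0386, 0.0057]
eef_rot: [0.665, 0.747, -0.0, -0.0]
contact_force: [0.4, -2.0, -1.1]
opening: 0.002
```

{"name": "send_rows", "arguments": {"series": [{"grip": 0,"dx": 0.5,"dy": 0,"dz": 0,"turn": 0},{"grip": 0,"dx": 0.5,"dy": 0,"dz": 0,"turn": 0}]}}

```text
clock: 17.45
tool_pos: [0.5776, -0.0382, 0.0057]
eef_rot: [0.665, 0.746, -0.0, 0.0]
contact_force: [1.3, -4.0, -0.7]
opening: 0.003
```

{"name": "send_rows", "arguments": {"series": [{"grip": 0,"dx": 0.5,"dy": 0,"dz": 0,"turn": 0},{"grip": 0,"dx": 0,"dy": 0,"dz": 0,"turn": 0}]}}

```text
clock: 17.65
tool_pos: [0.5776, -0.0382, 0.0057]
eef_rot: [0.666, 0.746, -0.0, 0.0]
contact_force: [1.0, -4.8, -1.7]
opening: 0.006
```

```bash
python3 - <<'E'
from h import *
goto(b2w(-41,1.3),0.006,PB[2])
sd=snapshot('side'); print(get_state()['contact_force'],get_state()['moment'])
save('s12.png',cv2.resize(sd['img'][190:290,300:400],None,fx=6,fy=6,interpolation=2))
E
```

```text
clk 17.65 tcp [577.6 -38.2   5.7] yaw 96.55 tilt 0.07 F [ 1.  -4.8 -1.7] open 0.01 | turn -0.0009 shift [ 1.5  0.4 -0.3]
[ 0.7595429  -4.985401   -0.76530983] [-1.0608546  -0.26961734  0.03238732]
```

View pics/s12.png

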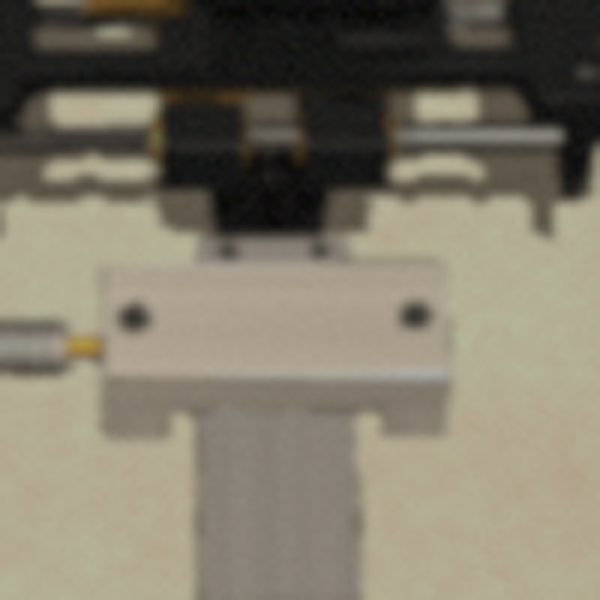

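{"name": "send_rows", "arguments": {"series": [{"grip": 0,"dx": 0.5,"dy": 0,"dz": 0,"turn": 0},{"grip": 0,"dx": 0.5,"dy": 0,"dz": 0,"turn": 0},{"grip": 0,"dx": 0,"dy": 0,"dz": 0,"turn": 0}]}}

```text
clock: 18.0
tool_pos: [0.5776, -0.0382, 0.0057]
eef_rot: [0.666, 0.746, -0.001, 0.001]
contact_force: [1.5, -5.9, -0.3]
opening: 0.001
```

{"name": "send_rows", "arguments": {"series": [{"grip": 0,"dx": 0.5,"dy": 0,"dz": 0,"turn": 0},{"grip": 0,"dx": 0.5,"dy": 0,"dz": 0,"turn": 0},{"grip": 0,"dx": 0,"dy": 0,"dz": 0,"turn": 0}]}}

```text
clock: 18.3
tool_pos: [0.5775, -0.0381, 0.0057]
eef_rot: [0.666, 0.746, -0.001, 0.001]
contact_force: [1.8, -7.5, -0.9]
opening: 0.003
```

```bash
python3 - <<'E'
from h import *
goto(b2w(-41,1.3),0.006,PB[2])
t=snapshot('top')
save('t12.png',cv2.resize(t['img'][200:310,290:400],None,fx=5,fy=5,interpolation=2))
E
```

```text
clk 18.30 tcp [577.5 -38.1   5.7] yaw 96.48 tilt 0.21 F [ 1.8 -7.5 -0.9] open 0.00 | turn -0.0022 shift [ 1.4  0.5 -0.3]
```

View pics/t12.png

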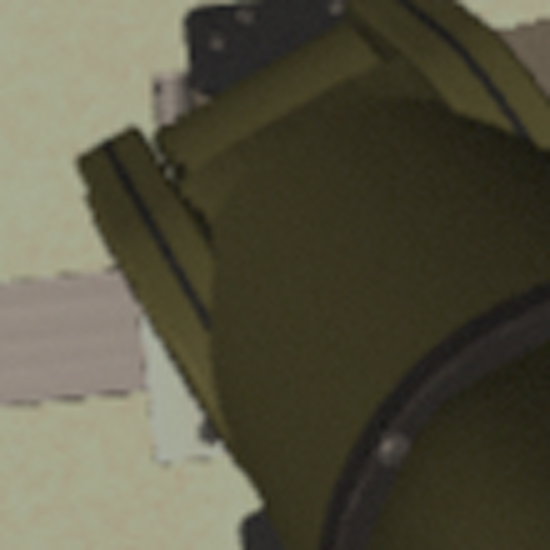

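Contact is confirmed: the TCP has stalled and the force is rising. To take out any leftover yaw gap, I will press lightly near each edge of the heel in turn.

{"name": "send_rows", "arguments": {"series": [{"grip": 0,"dx": -3,"dy": 0,"dz": 0,"turn": 0},{"grip": 0,"dx": -3,"dy": 0,"dz": 0,"turn": 0},{"grip": 0,"dx": 0,"dy": 0,"dz": 0,"turn": 0.05},{"grip": 0,"dx": 0,"dy": 0,"dz": 0,"turn": 0},{"grip": 0,"dx": 1,"dy": 0,"dz": 0,"turn": 0},{"grip": 0,"dx": 1,"dy": 0,"dz": 0,"turn": 0},{"grip": 0,"dx": 0.5,"dy": 0,"dz": 0,"turn": 0},{"grip": 0,"dx": 0.5,"dy": 0,"dz": 0,"turn": 0},{"grip": 0,"dx": 0.5,"dy": 0,"dz": 0,"turn": 0},{"grip": 0,"dx": 0.5,"dy": 0,"dz": 0,"turn": 0},{"grip": 0,"dx": 0.5,"dy": 0,"dz": 0,"turn": 0},{"grip": 0,"dx": 0.5,"dy": 0,"dz": 0,"turn": 0},{"grip": 0,"dx": 0,"dy": 0,"dz": 0,"turn": 0}]}}

```text
clock: 19.65
tool_pos: [0.5778, -0.0387, 0.0058]
eef_rot: [0.684, 0.729, -0.001, 0.001]
contact_force: [2.1, -6.2, 0.1]
opening: 0.005
```

```bash
python3 - <<'E'
from h import *
goto(b2w(-41,1.3),0.006,PB[2]); print(get_state()['moment'])
E
```

```text
clk 19.65 tcp [577.8 -38.7   5.8] yaw 93.63 tilt 0.19 F [ 2.1 -6.2  0.1] open 0.01 | turn -0.0518 shift [ 2.   0.3 -0.2]
[-1.31230976 -0.31427026  0.10046862]
```

{"name": "send_rows", "arguments": {"series": [{"grip": 0,"dx": 0.5,"dy": 0,"dz": 0,"turn": 0},{"grip": 0,"dx": 0.5,"dy": 0,"dz": 0,"turn": 0},{"grip": 0,"dx": 0.5,"dy": 0,"dz": 0,"turn": 0},{"grip": 0,"dx": 0,"dy": 0,"dz": 0,"turn": 0}]}}

```text
clock: 20.05
tool_pos: [0.5778, -0.0387, 0.0058]
eef_rot: [0.685, 0.729, -0.002, 0.002]
contact_force: [2.3, -8.5, 1.0]
opening: 0.004
```

```bash
python3 - <<'E'
from h import *
goto(b2w(-41,1.3),0.006,PB[2]); print(get_state()['moment'])
E
```

```text
clk 20.05 tcp [577.8 -38.7   5.8] yaw 93.58 tilt 0.29 F [ 2.3 -8.5  1. ] open 0.00 | turn -0.0527 shift [ 2.   0.3 -0.2]
[-1.76594437 -0.37672876  0.1310114 ]
```

{"name": "send_rows", "arguments": {"series": [{"grip": 0,"dx": -4,"dy": 0,"dz": 0,"turn": 0},{"grip": 0,"dx": -4,"dy": 0,"dz": 0,"turn": 0},{"grip": 0,"dx": 0,"dy": 0,"dz": 0,"turn": -0.1},{"grip": 0,"dx": 0,"dy": 0,"dz": 0,"turn": 0},{"grip": 0,"dx": 1,"dy": 0,"dz": 0,"turn": 0},{"grip": 0,"dx": 1,"dy": 0,"dz": 0,"turn": 0},{"grip": 0,"dx": 1,"dy": 0,"dz": 0,"turn": 0},{"grip": 0,"dx": 0.5,"dy": 0,"dz": 0,"turn": 0},{"grip": 0,"dx": 0.5,"dy": 0,"dz": 0,"turn": 0},{"grip": 0,"dx": 0.5,"dy": 0,"dz": 0,"turn": 0},{"grip": 0,"dx": 0.5,"dy": 0,"dz": 0,"turn": 0},{"grip": 0,"dx": 0.5,"dy": 0,"dz": 0,"turn": 0},{"grip": 0,"dx": 0.5,"dy": 0,"dz": 0,"turn": 0},{"grip": 0,"dx": 0,"dy": 0,"dz": 0,"turn": 0}]}}

```text
clock: 21.45
tool_pos: [0.5774, -0.0386, 0.0058]
eef_rot: [0.647, 0.762, -0.001, 0.001]
contact_force: [1.7, -5.3, -0.8]
opening: 0.005
```

```bash
python3 - <<'E'
from h import *
goto(b2w(-41,1.3),0.006,PB[2]); print(get_state()['moment'])
E
```

```text
clk 21.45 tcp [577.4 -38.6   5.8] yaw 99.36 tilt 0.14 F [ 1.7 -5.3 -0.8] open 0.00 | turn 0.0482 shift [ 1.9  0.6 -0.2]
[-1.04448817 -0.38781295 -0.08916007]
```

{"name": "send_rows", "arguments": {"series": [{"grip": 0,"dx": 0.5,"dy": 0,"dz": 0,"turn": 0},{"grip": 0,"dx": 0.5,"dy": 0,"dz": 0,"turn": 0},{"grip": 0,"dx": 0.5,"dy": 0,"dz": 0,"turn": 0},{"grip": 0,"dx": 0,"dy": 0,"dz": 0,"turn": 0}]}}

```text
clock: 21.85
tool_pos: [0.5774, -0.0386, 0.0058]
eef_rot: [0.648, 0.762, -0.001, 0.002]
contact_force: [1.4, -6.9, -1.7]
opening: 0.01
```

{"name": "send_rows", "arguments": {"series": [{"grip": 0,"dx": -3,"dy": 0,"dz": 0,"turn": 0},{"grip": 0,"dx": -5,"dy": 0,"dz": 0,"turn": 0},{"grip": 0,"dx": -10,"dy": 0,"dz": 0,"turn": 0.05},{"grip": 0,"dx": -20,"dy": 0,"dz": 0,"turn": 0},{"grip": 0,"dx": -20,"dy": 0,"dz": -20,"turn": 0},{"grip": 0,"dx": -20,"dy": 0,"dz": -30,"turn": 0},{"grip": 0,"dx": -30,"dy": 0,"dz": -30,"turn": 0},{"grip": 0,"dx": -30,"dy": 0,"dz": -30,"turn": 0},{"grip": 0,"dx": -30,"dy": 0,"dz": -30,"turn": 0},{"grip": 0,"dx": -30,"dy": 0,"dz": 0,"turn": 0},{"grip": 0,"dx": 0,"dy": 0,"dz": 0,"turn": 0},{"grip": 0,"dx": 0,"dy": 0,"dz": 0,"turn": 0}]}}

```text
clock: 23.05
tool_pos: [0.5997, -0.2325, 0.1454]
eef_rot: [0.666, 0.746, 0.0, -0.001]
contact_force: [-0.1, 0.8, 0.1]
opening: 0.007
```

```bash
python3 - <<'E'
from h import *
goto(b2w(-41,1.3),0.006,PB[2])
t=snapshot('top');sd=snapshot('side'); pickle.dump((t,sd),open('e.pkl','wb'))
save('t13.png',cv2.resize(t['img'][190:320,250:410],None,fx=4.5,fy=4.5,interpolation=2))
save('s13.png',cv2.resize(sd['img'][210:320,290:400],None,fx=5.4,fy=5.4,interpolation=2))
save('s13f.png',sd['img'])
E
```

```text
clk 23.05 tcp [ 599.7 -232.5  145.4] yaw 96.42 tilt 0.06 F [-0.1  0.8  0.1] open 0.01 | turn -0.0032 shift [196.9   0.8 139.6]
```

View pics/s13.png

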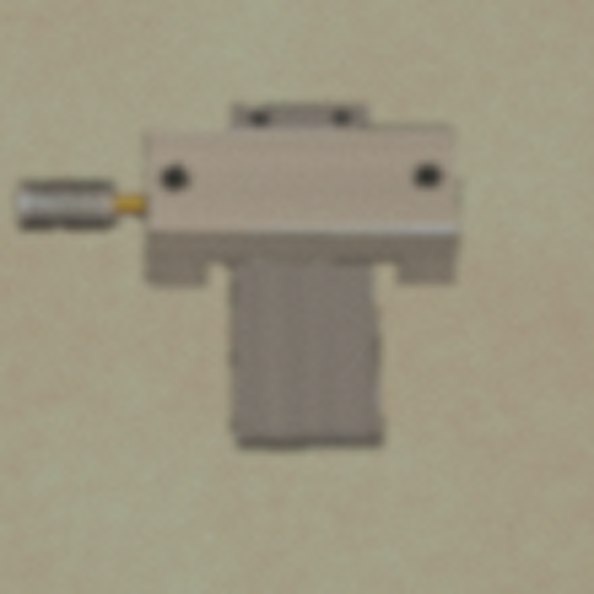

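View pics/t13.png

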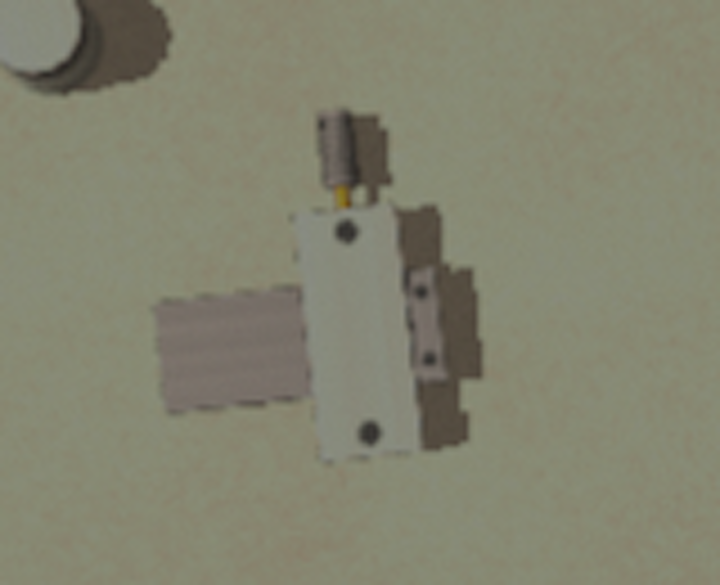

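View pics/s13f.png

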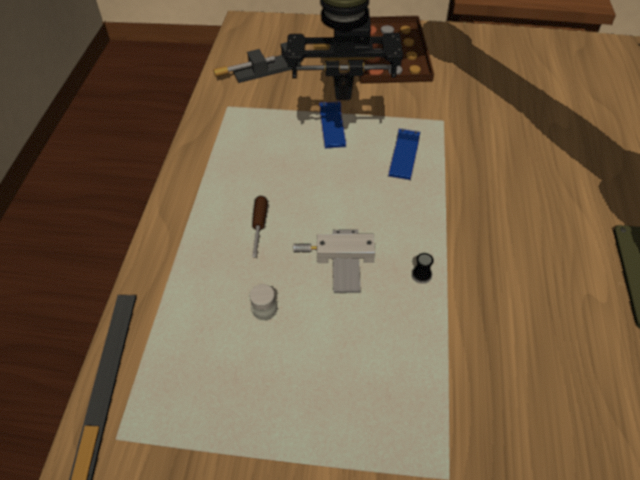

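```bash
python3 - <<'E'
from h import *
t,sd=pickle.load(open('e.pkl','rb'))
t2=snapshot('top');t3=snapshot('top')
o=pickle.load(open('o2.pkl','rb'));pbt=o['bridge'][0][0]
print(-np.array(t['R']).T@t['t'])
for q in(t,t2,t3):
  edges(q,pbt,(28,76))
  # combined silhouette fit: gauge+bridge joint, from mask
  m,P=zmask(q,((pbt[0],pbt[1]),.09,.051,pbt[2]))
  vv,uu=np.nonzero(m); z=P[vv,uu,2]
  c,s=np.cos(pbt[2]),np.sin(pbt[2])
  for nm,zt,zl,zh,xl,xh in(('heel',.027,.015,.034,-60,-20.5),('brtop',.03,.022,.036,-40,30),('plate',.01,.004,.016,22,100)):
    W=ray_z(q,uu.astype(float),vv.astype(float),zt)[:,:2]-pbt[:2]
    x=(c*W[:,0]+s*W[:,1])*1000;y=(-s*W[:,0]+c*W[:,1])*1000
    k=(z>zl)&(z<zh)&(x>xl)&(x<xh)
    L=[]
    for b in np.arange(-44,44,2.):
        w=k&(y>=b)&(y<b+2)
        if w.sum()>2: L.append((b+1,x[w].min(),x[w].max()))
    L=np.array(L)
    if nm!='brtop': L=L[(L[:,0]>-17)&(L[:,0]<19)]
    print(nm,len(L),'min edge: yaw %.2f x0 %.1f'%(-np.degrees(np.polyfit(L[:,0],L[:,1],1)[0]),L[:,1].mean()),'max edge: yaw %.2f x0 %.1f'%(-np.degrees(np.polyfit(L[:,0],L[:,2],1)[0]),L[:,2].mean()))
E
```

```text
[ 0.53966021 -0.02063015  0.83423731]
sides yaw [-0.34 -0.34] width 42.5 xmax 75.9 centre y at nose 0.5 at x=-100 1.5
heel 17 min edge: yaw -0.92 x0 -31.3 max edge: yaw 0.25 x0 -21.4
brtop 44 min edge: yaw 0.16 x0 -25.4 max edge: yaw -0.38 x0 19.0
plate 17 min edge: yaw -0.66 x0 23.0 max edge: yaw 0.53 x0 78.9
sides yaw [-0.34 -0.69] width 42.4 xmax 75.9 centre y at nose 0.3 at x=-100 1.9
heel 17 min edge: yaw -0.92 x0 -31.3 max edge: yaw 0.25 x0 -21.4
brtop 44 min edge: yaw 0.16 x0 -25.4 max edge: yaw -0.38 x0 19.0
plate 17 min edge: yaw -0.54 x0 22.9 max edge: yaw 0.53 x0 78.9
sides yaw [-0.34 -0.84] width 42.3 xmax 75.9 centre y at nose 0.3 at x=-100 2.1
heel 17 min edge: yaw -0.92 x0 -31.3 max edge: yaw 0.25 x0 -21.4
brtop 44 min edge: yaw 0.16 x0 -25.4 max edge: yaw -0.38 x0 19.0
plate 17 min edge: yaw -0.54 x0 22.9 max edge: yaw 0.53 x0 78.9
```

Position is home within the camera error: heel rear at -32 mm and nose at 80 mm in the bridge frame. Yaw reads about 0.3° short on the bridge's -y side, so I will give that edge one slightly firmer, well-levered press.

{"name": "send_rows", "arguments": {"series": [{"grip": 0,"dx": 25,"dy": 4,"dz": 0,"turn": 0},{"grip": 0,"dx": 30,"dy": 0,"dz": 0,"turn": -0.05},{"grip": 0,"dx": 30,"dy": 0,"dz": 10,"turn": 0},{"grip": 0,"dx": 30,"dy": 0,"dz": 10,"turn": 0},{"grip": 0,"dx": 30,"dy": 0,"dz": 10,"turn": 0},{"grip": 0,"dx": 20,"dy": 0,"dz": 10,"turn": 0},{"grip": 0,"dx": 10,"dy": 0,"dz": 10,"turn": 0},{"grip": 0,"dx": 0,"dy": 0,"dz": 0,"turn": 0}]}}

```text
clock: 24.05
tool_pos: [0.5773, -0.056, 0.0945]
eef_rot: [0.645, 0.764, -0.001, -0.001]
contact_force: [-0.2, -0.0, 0.6]
opening: 0.005
```

```bash
python3 - <<'E'
from h import *
goto(b2w(-55,-3.2),0.006,PB[2]+.05)
E
```

```text
clk 24.05 tcp [577.3 -56.   94.5] yaw 99.68 tilt 0.16 F [-0.2 -0.   0.6] open 0.01 | turn 0.0038 shift [ 4.6  7.7 88.5]
```

{"name": "send_rows", "arguments": {"series": [{"grip": 0,"dx": 0,"dy": 4,"dz": 20,"turn": 0},{"grip": 0,"dx": 0,"dy": 4,"dz": 20,"turn": 0},{"grip": 0,"dx": 0,"dy": 0,"dz": 20,"turn": 0},{"grip": 0,"dx": 0,"dy": 0,"dz": 18,"turn": 0},{"grip": 0,"dx": 0,"dy": 0,"dz": 10,"turn": 0},{"grip": 0,"dx": 0,"dy": 0,"dz": 0,"turn": 0},{"grip": 0,"dx": 0,"dy": 0,"dz": 0,"turn": 0}]}}

```text
clock: 24.75
tool_pos: [0.5867, -0.0577, 0.0082]
eef_rot: [0.647, 0.763, 0.0, 0.0]
contact_force: [0.5, 0.5, 0.4]
opening: 0.006
```

```bash
python3 - <<'E'
from h import *
goto(b2w(-39.5,-3.2),0.006,PB[2]+.05)
E
```

```text
clk 24.75 tcp [586.7 -57.7   8.2] yaw 99.41 tilt 0.05 F [0.5 0.5 0.4] open 0.01 | turn -0.0010 shift [23.5 -0.8  2.2]
```

{"name": "send_rows", "arguments": {"series": [{"grip": 0,"dx": 5,"dy": 0,"dz": 0,"turn": 0},{"grip": 0,"dx": 5,"dy": 0,"dz": 0,"turn": 0},{"grip": 0,"dx": 4,"dy": 0,"dz": 0,"turn": 0},{"grip": 0,"dx": 2,"dy": 0,"dz": 0,"turn": 0},{"grip": 0,"dx": 1,"dy": 0,"dz": 0,"turn": 0},{"grip": 0,"dx": 1,"dy": 0,"dz": 0,"turn": 0},{"grip": 0,"dx": 1,"dy": 0,"dz": 0,"turn": 0},{"grip": 0,"dx": 1,"dy": 0,"dz": 0,"turn": 0},{"grip": 0,"dx": 0.5,"dy": 0,"dz": 0,"turn": 0},{"grip": 0,"dx": 0.5,"dy": 0,"dz": 0,"turn": 0},{"grip": 0,"dx": 0.5,"dy": 0,"dz": 0,"turn": 0},{"grip": 0,"dx": 0,"dy": 0,"dz": 0,"turn": 0}]}}

```text
clock: 25.95
tool_pos: [0.583, -0.0379, 0.0077]
eef_rot: [0.647, 0.762, -0.001, 0.001]
contact_force: [1.2, -5.2, -0.8]
opening: 0.006
```

{"name": "send_rows", "arguments": {"series": [{"grip": 0,"dx": 0.5,"dy": 0,"dz": 0,"turn": 0},{"grip": 0,"dx": 0.5,"dy": 0,"dz": 0,"turn": 0},{"grip": 0,"dx": 0.5,"dy": 0,"dz": 0,"turn": 0},{"grip": 0,"dx": 0,"dy": 0,"dz": 0,"turn": 0}]}}

```text
clock: 26.35
tool_pos: [0.583, -0.0379, 0.0078]
eef_rot: [0.648, 0.762, -0.002, 0.002]
contact_force: [2.3, -6.9, -0.2]
opening: 0.007
```

{"name": "send_rows", "arguments": {"series": [{"grip": 0,"dx": 0.5,"dy": 0,"dz": 0,"turn": 0},{"grip": 0,"dx": 0.5,"dy": 0,"dz": 0,"turn": 0},{"grip": 0,"dx": 0.5,"dy": 0,"dz": 0,"turn": 0},{"grip": 0,"dx": 0,"dy": 0,"dz": 0,"turn": 0}]}}

```text
clock: 26.75
tool_pos: [0.583, -0.0378, 0.0078]
eef_rot: [0.648, 0.762, -0.002, 0.002]
contact_force: [2.4, -8.5, -0.9]
opening: 0.005
```

```bash
python3 - <<'E'
from h import *
goto(b2w(-39.5,-3.2),0.006,PB[2]+.05)
E
```

```text
clk 26.75 tcp [583.  -37.8   7.8] yaw 99.23 tilt 0.35 F [ 2.4 -8.5 -0.9] open 0.00 | turn -0.0041 shift [ 3.3 -0.3  1.8]
```

{"name": "send_rows", "arguments": {"series": [{"grip": 0,"dx": 0.5,"dy": 0,"dz": 0,"turn": 0},{"grip": 0,"dx": 0.5,"dy": 0,"dz": 0,"turn": 0},{"grip": 0,"dx": 0.5,"dy": 0,"dz": 0,"turn": 0},{"grip": 0,"dx": 0.5,"dy": 0,"dz": 0,"turn": 0},{"grip": 0,"dx": 0,"dy": 0,"dz": 0,"turn": 0}]}}

```text
clock: 27.25
tool_pos: [0.583, -0.0378, 0.0078]
eef_rot: [0.649, 0.761, -0.003, 0.003]
contact_force: [3.6, -12.1, -1.2]
opening: 0.006
```

{"name": "send_rows", "arguments": {"series": [{"grip": 0,"dx": -3,"dy": 0,"dz": 0,"turn": 0},{"grip": 0,"dx": -5,"dy": 0,"dz": 0,"turn": 0},{"grip": 0,"dx": -10,"dy": 0,"dz": 0,"turn": 0.05},{"grip": 0,"dx": -20,"dy": 0,"dz": 0,"turn": 0},{"grip": 0,"dx": -20,"dy": 0,"dz": -20,"turn": 0},{"grip": 0,"dx": -20,"dy": 0,"dz": -30,"turn": 0},{"grip": 0,"dx": -30,"dy": 0,"dz": -30,"turn": 0},{"grip": 0,"dx": -30,"dy": 0,"dz": -30,"turn": 0},{"grip": 0,"dx": -30,"dy": 0,"dz": -30,"turn": 0},{"grip": 0,"dx": -30,"dy": 0,"dz": 0,"turn": 0},{"grip": 0,"dx": 0,"dy": 0,"dz": 0,"turn": 0},{"grip": 0,"dx": 0,"dy": 0,"dz": 0,"turn": 0}]}}

```text
clock: 28.45
tool_pos: [0.605, -0.2274, 0.1473]
eef_rot: [0.666, 0.746, 0.0, -0.001]
contact_force: [0.9, 0.1, -0.0]
opening: 0.002
```

```bash
python3 - <<'E'
from h import *
goto(b2w(-41,1.3),0.006,PB[2])
t=snapshot('top');sd=snapshot('side'); pickle.dump((t,sd),open('f.pkl','wb'))
o=pickle.load(open('o2.pkl','rb'));pbt=o['bridge'][0][0]
edges(t,pbt,(28,76))
t0,s0=pickle.load(open('a.pkl','rb'))
for n in('loupe','jar','driver'):
  print(n,[np.round(r['extent']) for r in regions_of(sd,n)][:1])
d=np.abs(sd['img'].astype(int)-s0['img']).max(2); 
for n,(x0,y0,x1,y1) in dict(loupe=(410,248,437,284),jar=(246,284,279,323),driver=(247,192,272,261)).items(): print(n,'median/max diff',np.median(d[y0:y1,x0:x1]),d[y0:y1,x0:x1].max())
save('t14.png',cv2.resize(t['img'][190:320,250:410],None,fx=4.5,fy=4.5,interpolation=2))
E
```

```text
clk 28.45 tcp [ 605.  -227.4  147.3] yaw 96.46 tilt 0.09 F [ 0.9  0.1 -0. ] open 0.00 | turn -0.0024 shift [192.4  -5.  141.6]
sides yaw [-0.23 -0.49] width 42.4 xmax 75.9 centre y at nose 0.5 at x=-100 1.6
loupe [array([293., 235., 376., 266.])]
jar [array([334., 231., 359., 292.])]
driver [array([249., 193., 270., 258.])]
loupe median/max diff 3.0 13
jar median/max diff 3.0 7
driver median/max diff 3.0 9
```

View pics/t14.png

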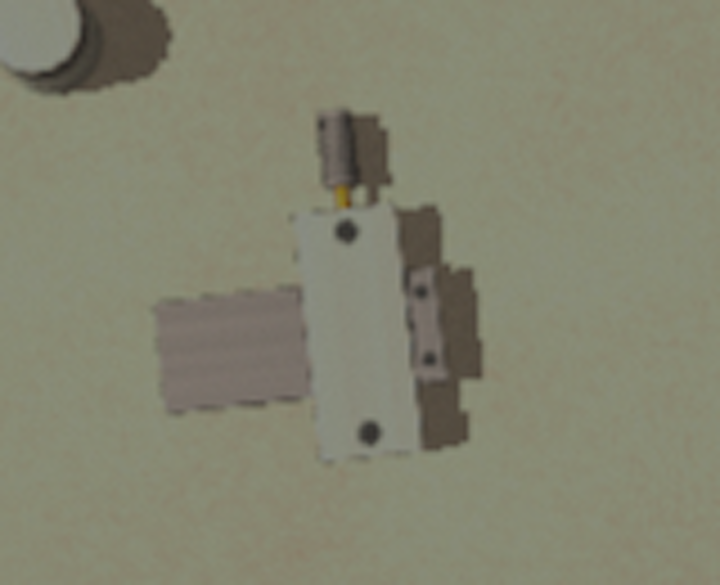

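The gauge did not move under 12 N on that edge, so both corners of the heel sit solidly on the bridge. Pixel differences show the loupe, jar and screwdriver unmoved, and the hand is clear, so I'm handing in.

```bash
python3 -c "
from plant import *
print(finish_job())"
```

```text
the job is handed in; nothing more can be done
None
```

The steel gauge is home: its plate is through the bridge opening and its heel rests against the entry face. The hand was well clear, about 0.15 m up, when I handed in at about 28.5 s.

I squared the gauge up with a sideways push on the heel, using one fingertip. Then I pushed it through from behind with shut fingertips and pressed each edge of the heel in turn. It was never gripped or lifted.

**Last checks:**
- **Position:** in the top camera the heel's rear was about -32 mm and the nose about +80 mm in the bridge frame, which match home.
- **Seating:** the heel did not give under about 8.5 N on its +y edge and 12 N on its -y edge.
- **Yaw:** the camera still read about -0.2° to -0.5° against a bridge yaw that is itself only known to about half a degree. I could not confirm by picture alone that the heel is perfectly square.
- **Bystanders:** the loupe, jar and screwdriver looked unmoved from the start, by pixel difference in the side view. In the last side picture the recogniser put the loupe and jar names on the bridge and gauge, so I used the pixel comparison for those two.

The two cameras disagreed by 3–5 mm along the lane, so I relied on touch for the final stop.

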